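Transfer a row of press inserts to the setup rack in reverse order

ROBOT

A 7-joint arm with a two-finger parallel gripper is mounted at the origin on a cart in front of the work surface, level with it; the furniture and walls round the work are solid. World frame = base frame: x ahead of the robot, y to its left, z up, the work surface at z = 0. Lengths are in m, angles in degrees, forces in N, time in s.
With the tool pointing down it reaches from about 0.425 to 0.875 m from the base axis. Payload 4.7 kg.
Tool frame: the origin (TCP) lies midway between the tips of the shut fingers; the grasp point (between the pads) lies 19 mm behind it; y points along the fingers, x is the direction in which the jaws open and shut, and the axes are right-handed (so a half turn about y gives the same grasp; the last joint's range is limited). The gripper opens to 87 mm and grips with 3 to 60 N. Pads are 19 mm wide; open, the fingers measure 117 mm over their backs; the gripper's body (75 mm by 190 mm) begins 51 mm behind the grasp point.
Start: joints at [66.984, 18.392, -4.016, 83.108, 1.295, 78.541, -3.26], TCP at [0.263, -0.595, 0.189] pointing down, gripper open.
Joint ranges: [-163.93, 163.93], [-17.29, 119.83], [-79.2, 71.16], [3.27, 140.29], [-89.18, 269.18], [5.43, 117.66], [-154.24, 154.24]. Speed limits (degrees/s): [147.25, 147.25, 180, 180, 180, 180, 180].

INTERFACE

Orientations are given as [roll, pitch, yaw] about the fixed x, y, z axes, in that order (R = Rz(yaw) Ry(pitch) Rx(roll)).
In Python, from cell import env gives the robot as it stands.
- The arm moves only by the tool carry_out, never from a script. Its argument "targets" is a list of rows, each a list of 2 entries, a list of its own where there are three numbers: the shift along the tool's x, y, z in mm, then the turn, a rotation vector about the tool's x, y, z in degrees. A call has 1 to 12 rows; each row shifts and turns the commanded pose from where the row before left it, along the tool's axes as they then stand; what a row does not reach is not made up. A row lasts 1/10 s, in which the tool goes at most 50 mm and 8.59 degrees, less where a joint would pass 70% of its speed; a pose out of reach is approached as far as the arm can. A call with a gripper value outside its range is refused whole. "jaw" is the opening, from 0 (shut) to 1 (fully open), set as the call begins (left out, the last holds). The fingers move at their own pace and stop on an object; "squeeze" is the grip in N (left out, the last holds). Time passes only in rows, so rows that do not move let the fingers close. It gives the time, the measured TCP pose, the force and the opening at its end, in the units of the state.
- env.get_obs(): the state, without advancing time (a new reading comes with each control period).
- env.read_camera(name): name is "scene" or "top" or "wrist"; returns the picture (420x560x3 uint8, red, green, blue); there is no depth.
- env.get_calibration(name): a dict with "fx", "fy", "cx", "cy" (pixels), "R" (3x3) and "t" (3): a world point X has camera coordinates R X + t; the wrist camera has in their place "hand_eye" (4x4, takes a point from camera to tool coordinates, whose origin is the TCP and whose axes are the tool frame's). Camera axes: x right, y down, z forward; pixel columns grow to the right and rows downward; lengths in m; the calibration is good to about 2 mm. The wrist camera is an equidistant fisheye: a pixel r from the principal point sees the ray r / f radians off the axis. A picture is of the moment at which its call begins: read the wrist's pose just before it. get_calibration takes no time and is no camera call.
- env.sign_off(): hands the job in, once; it reports no verdict.
Trained networks look in the newest picture that a camera, given by its name, has taken for a name from the list of things; names that differ only in an ending like _2 or _b are one class to them, and where a whole thing is asked for, a point or a joint stands for the part that bears it (a point fixed in the world has none). Each returns a list of dicts, best first, with "p" (0 to 1); they miss things now and then, are a little off and sometimes report something else, mostly with a low value. They report only what shows in the picture. A call takes as long as a camera call. They do not tell look-alikes from the thing itself.
- env.outline_of(camera, label): "mask" (420x560 bool, what is visible of it) and "xy" ([column, row] in pixels, amid what is visible of it).
The state is a dict: "time_s": time; "qpos": joint angles; "joint_velocities": joint speeds; "effort": joint torques, N m; "tool_pos": TCP position; "tool_rot": TCP orientation; "force": force on the tool from outside, world axes, zero at the start; "wrist_torque": the same for the moment, N m; "grip_width": finger opening in m.
Only numpy, scipy, OpenCV 4.12 (cv2) and the standard library are available. Lean on these libraries where they do the work, as an engineer would, in place of code of your own. Each camera call takes 0.05 s, during which the arm holds its last target.

TASK

The next job runs the press sequence backwards: move the four colour-banded press inserts from their storage trays to the empty dark grey setup rack, in reverse order, so that the one that stood at the left end of the storage row ends in the right end pocket, and so on (left and right as seen from the robot, in either row). Stand each one upright and flat in its own pocket without dropping it or knocking any over, and leave the blue mug where it stands.

Things in the scene. Friction and masses are not known exactly. Their poses are not given: they have to be found in the camera images.
- insert_red: press insert, turned steel with a broad red band (30 to 48 mm up) round its upper part and a red dot on top: a stepped round pin standing upright, 58 mm high; foot 34 mm in diameter and 8 mm high, above it (from 10 to 46 mm up) a cylinder of 28 mm diameter to be gripped, then a nose of 16 mm diameter. 0.15 kg. Loose. Origin at the centre of the underside of the foot, z up the pin's axis.
- insert_yellow: press insert, turned steel with a broad yellow band (30 to 48 mm up) round its upper part and a yellow dot on top: a stepped round pin standing upright, 58 mm high; foot 34 mm in diameter and 8 mm high, above it (from 10 to 46 mm up) a cylinder of 28 mm diameter to be gripped, then a nose of 16 mm diameter. 0.15 kg. Loose. Origin at the centre of the underside of the foot, z up the pin's axis.
- insert_green: press insert, turned steel with a broad green band (30 to 48 mm up) round its upper part and a green dot on top: a stepped round pin standing upright, 58 mm high; foot 34 mm in diameter and 8 mm high, above it (from 10 to 46 mm up) a cylinder of 28 mm diameter to be gripped, then a nose of 16 mm diameter. 0.15 kg. Loose. Origin at the centre of the underside of the foot, z up the pin's axis.
- insert_blue: press insert, turned steel with a broad blue band (30 to 48 mm up) round its upper part and a blue dot on top: a stepped round pin standing upright, 58 mm high; foot 34 mm in diameter and 8 mm high, above it (from 10 to 46 mm up) a cylinder of 28 mm diameter to be gripped, then a nose of 16 mm diameter. 0.15 kg. Loose. Origin at the centre of the underside of the foot, z up the pin's axis.
- tray_red: red square storage tray, 58 x 58 mm, home of the red insert: one of four in a row, 62 mm apart, on a bare aluminium rail (260 x 78 x 5 mm); fixed. Black floor 4 mm above the tray's underside, 50 x 50 mm inside, rim 5 mm higher than the floor. Origin at the centre of its underside, x across the row (away from the robot), y along the row to the left as the robot sees it, z up.
- tray_yellow: yellow square storage tray, 58 x 58 mm, home of the yellow insert: one of four in a row, 62 mm apart, on a bare aluminium rail (260 x 78 x 5 mm); fixed. Black floor 4 mm above the tray's underside, 50 x 50 mm inside, rim 5 mm higher than the floor. Origin at the centre of its underside, x across the row (away from the robot), y along the row to the left as the robot sees it, z up.
- tray_green: green square storage tray, 58 x 58 mm, home of the green insert: one of four in a row, 62 mm apart, on a bare aluminium rail (260 x 78 x 5 mm); fixed. Black floor 4 mm above the tray's underside, 50 x 50 mm inside, rim 5 mm higher than the floor. Origin at the centre of its underside, x across the row (away from the robot), y along the row to the left as the robot sees it, z up.
- tray_blue: blue square storage tray, 58 x 58 mm, home of the blue insert: one of four in a row, 62 mm apart, on a bare aluminium rail (260 x 78 x 5 mm); fixed. Black floor 4 mm above the tray's underside, 50 x 50 mm inside, rim 5 mm higher than the floor. Origin at the centre of its underside, x across the row (away from the robot), y along the row to the left as the robot sees it, z up.
- setup_rack: setup rack: dark grey plate 260 x 78 x 9 mm, fixed on the bench, with a row of four black-floored square pockets with white rims, all empty at the start. Origin at the centre of the plate's underside, z up, x across the row (away from the robot), y along the row to the left as the robot sees it. Pocket centres at y = +93, +31, -31 and -93 mm, x = 0; each is 50 x 50 mm inside, floor 9 mm above the underside, rim 5 mm higher than the floor.
- mug: bystander: blue enamel mug, 74 mm in diameter, 87 mm high, with a handle; stands loose on the bench near the racks. Origin at the centre of its underside, z up.
There are look-alikes about, which are no part of the job. Leave any orange look-alike of the insert_blue alone. Leave any orange look-alike of the insert_yellow alone.

How it is judged (in metres and radians):
At the end, for the whole second after the job is handed in: Each of the four inserts stands upright (within 0.1 rad) on the floor of its own pocket of the setup rack, within 11 mm of the pocket's centre along each of the rack's axes, in the reverse of the left-to-right order of their like-coloured trays, released and at rest (x of insert_red in the frame of setup_rack between -0.011 and 0.011 m and (y of insert_red in the frame of setup_rack between 0.082 and 0.104 m or y of insert_red in the frame of setup_rack between 0.02 and 0.042 m or y of insert_red in the frame of setup_rack between -0.042 and -0.02 m or y of insert_red in the frame of setup_rack between -0.104 and -0.082 m) and z of insert_red in the frame of setup_rack between 0.005 and 0.0125 m and angle between each of insert_red, insert_yellow, insert_green, insert_blue's own z axis and vertical below 0.1 rad and linear speed of each of insert_red, insert_yellow, insert_green, insert_blue below 0.02 m/s and contact force between the fingers and insert_red below 0.2 N and x of insert_yellow in the frame of setup_rack between -0.011 and 0.011 m and (y of insert_yellow in the frame of setup_rack between 0.082 and 0.104 m or y of insert_yellow in the frame of setup_rack between 0.02 and 0.042 m or y of insert_yellow in the frame of setup_rack between -0.042 and -0.02 m or y of insert_yellow in the frame of setup_rack between -0.104 and -0.082 m) and z of insert_yellow in the frame of setup_rack between 0.005 and 0.0125 m and contact force between the fingers and insert_yellow below 0.2 N and x of insert_green in the frame of setup_rack between -0.011 and 0.011 m and (y of insert_green in the frame of setup_rack between 0.082 and 0.104 m or y of insert_green in the frame of setup_rack between 0.02 and 0.042 m or y of insert_green in the frame of setup_rack between -0.042 and -0.02 m or y of insert_green in the frame of setup_rack between -0.104 and -0.082 m) and z of insert_green in the frame of setup_rack between 0.005 and 0.0125 m and contact force between the fingers and insert_green below 0.2 N and x of insert_blue in the frame of setup_rack between -0.011 and 0.011 m and (y of insert_blue in the frame of setup_rack between 0.082 and 0.104 m or y of insert_blue in the frame of setup_rack between 0.02 and 0.042 m or y of insert_blue in the frame of setup_rack between -0.042 and -0.02 m or y of insert_blue in the frame of setup_rack between -0.104 and -0.082 m) and z of insert_blue in the frame of setup_rack between 0.005 and 0.0125 m and contact force between the fingers and insert_blue below 0.2 N and ((y of tray_red in the frame of tray_yellow above 0 m and ((y of insert_red in the frame of setup_rack below -0.062 m and y of insert_yellow in the frame of setup_rack above -0.062 m) or (y of insert_red in the frame of setup_rack below 0 m and y of insert_yellow in the frame of setup_rack above 0 m) or (y of insert_red in the frame of setup_rack below 0.062 m and y of insert_yellow in the frame of setup_rack above 0.062 m))) or (y of tray_red in the frame of tray_yellow below 0 m and ((y of insert_yellow in the frame of setup_rack below -0.062 m and y of insert_red in the frame of setup_rack above -0.062 m) or (y of insert_yellow in the frame of setup_rack below 0 m and y of insert_red in the frame of setup_rack above 0 m) or (y of insert_yellow in the frame of setup_rack below 0.062 m and y of insert_red in the frame of setup_rack above 0.062 m)))) and ((y of tray_red in the frame of tray_green above 0 m and ((y of insert_red in the frame of setup_rack below -0.062 m and y of insert_green in the frame of setup_rack above -0.062 m) or (y of insert_red in the frame of setup_rack below 0 m and y of insert_green in the frame of setup_rack above 0 m) or (y of insert_red in the frame of setup_rack below 0.062 m and y of insert_green in the frame of setup_rack above 0.062 m))) or (y of tray_red in the frame of tray_green below 0 m and ((y of insert_green in the frame of setup_rack below -0.062 m and y of insert_red in the frame of setup_rack above -0.062 m) or (y of insert_green in the frame of setup_rack below 0 m and y of insert_red in the frame of setup_rack above 0 m) or (y of insert_green in the frame of setup_rack below 0.062 m and y of insert_red in the frame of setup_rack above 0.062 m)))) and ((y of tray_red in the frame of tray_blue above 0 m and ((y of insert_red in the frame of setup_rack below -0.062 m and y of insert_blue in the frame of setup_rack above -0.062 m) or (y of insert_red in the frame of setup_rack below 0 m and y of insert_blue in the frame of setup_rack above 0 m) or (y of insert_red in the frame of setup_rack below 0.062 m and y of insert_blue in the frame of setup_rack above 0.062 m))) or (y of tray_red in the frame of tray_blue below 0 m and ((y of insert_blue in the frame of setup_rack below -0.062 m and y of insert_red in the frame of setup_rack above -0.062 m) or (y of insert_blue in the frame of setup_rack below 0 m and y of insert_red in the frame of setup_rack above 0 m) or (y of insert_blue in the frame of setup_rack below 0.062 m and y of insert_red in the frame of setup_rack above 0.062 m)))) and ((y of tray_yellow in the frame of tray_green above 0 m and ((y of insert_yellow in the frame of setup_rack below -0.062 m and y of insert_green in the frame of setup_rack above -0.062 m) or (y of insert_yellow in the frame of setup_rack below 0 m and y of insert_green in the frame of setup_rack above 0 m) or (y of insert_yellow in the frame of setup_rack below 0.062 m and y of insert_green in the frame of setup_rack above 0.062 m))) or (y of tray_yellow in the frame of tray_green below 0 m and ((y of insert_green in the frame of setup_rack below -0.062 m and y of insert_yellow in the frame of setup_rack above -0.062 m) or (y of insert_green in the frame of setup_rack below 0 m and y of insert_yellow in the frame of setup_rack above 0 m) or (y of insert_green in the frame of setup_rack below 0.062 m and y of insert_yellow in the frame of setup_rack above 0.062 m)))) and ((y of tray_yellow in the frame of tray_blue above 0 m and ((y of insert_yellow in the frame of setup_rack below -0.062 m and y of insert_blue in the frame of setup_rack above -0.062 m) or (y of insert_yellow in the frame of setup_rack below 0 m and y of insert_blue in the frame of setup_rack above 0 m) or (y of insert_yellow in the frame of setup_rack below 0.062 m and y of insert_blue in the frame of setup_rack above 0.062 m))) or (y of tray_yellow in the frame of tray_blue below 0 m and ((y of insert_blue in the frame of setup_rack below -0.062 m and y of insert_yellow in the frame of setup_rack above -0.062 m) or (y of insert_blue in the frame of setup_rack below 0 m and y of insert_yellow in the frame of setup_rack above 0 m) or (y of insert_blue in the frame of setup_rack below 0.062 m and y of insert_yellow in the frame of setup_rack above 0.062 m)))) and ((y of tray_green in the frame of tray_blue above 0 m and ((y of insert_green in the frame of setup_rack below -0.062 m and y of insert_blue in the frame of setup_rack above -0.062 m) or (y of insert_green in the frame of setup_rack below 0 m and y of insert_blue in the frame of setup_rack above 0 m) or (y of insert_green in the frame of setup_rack below 0.062 m and y of insert_blue in the frame of setup_rack above 0.062 m))) or (y of tray_green in the frame of tray_blue below 0 m and ((y of insert_blue in the frame of setup_rack below -0.062 m and y of insert_green in the frame of setup_rack above -0.062 m) or (y of insert_blue in the frame of setup_rack below 0 m and y of insert_green in the frame of setup_rack above 0 m) or (y of insert_blue in the frame of setup_rack below 0.062 m and y of insert_green in the frame of setup_rack above 0.062 m))))); the robot touches nothing.
It fails at once if an insert is tipped over (more than 45 degrees) (angle between any of insert_red, insert_yellow, insert_green, insert_blue's own z axis and vertical above 0.785 rad).
It fails at once if an insert is dropped or slammed onto the setup rack (arrives faster than 0.6 m/s) ((horizontal distance between insert_red and setup_rack below 0.125 m and height (world z) of insert_red below 0.02 m and linear speed of insert_red above 0.6 m/s) or (horizontal distance between insert_yellow and setup_rack below 0.125 m and height (world z) of insert_yellow below 0.02 m and linear speed of insert_yellow above 0.6 m/s) or (horizontal distance between insert_green and setup_rack below 0.125 m and height (world z) of insert_green below 0.02 m and linear speed of insert_green above 0.6 m/s) or (horizontal distance between insert_blue and setup_rack below 0.125 m and height (world z) of insert_blue below 0.02 m and linear speed of insert_blue above 0.6 m/s)).
It fails at once if the blue mug is shifted by more than 30 mm (distance of mug from where it was at the start of the episode above 0.03 m).
It also fails if it takes over 93 s, if anything falls off the work surface, if the arm or the gripper's body presses on something with over 40 N, if the wrist force passes 120 N, or if a joint passes its speed limit or range.

## Working session

There is one attempt and no reset: what is moved stays moved. The work goes in short steps, Python scripts to look and compute and a tool call to move; the robot and the scene stay as the last step left them, time stands still between calls to the robot, and variables do not carry over. Pictures are saved under pics/ and viewed, and the job is handed in when it is done.

Besides the shell and the picture viewer there is one more tool, called as name([rows], argument=value, ...), one row to a line, values as JSON. carry_out: Moves the arm, as the interface text tells. Its arguments: {"type":"object","properties":{"targets":{"type":"array","items":{"type":"array"}},"jaw":{"type":"number"},"squeeze":{"type":"number"}},"required":["targets"]}

```bash
mkdir -p pics; python3 - <<'E'
from cell import env
import cv2,numpy as np
o=env.get_obs();print(o)
for n in ["scene","top","wrist"]:
    im=env.read_camera(n);cv2.imwrite(f"pics/a_{n}.png",im[:,:,::-1]);c=env.get_calibration(n);print(n,c)
E
```

```text
{'time_s': 0.0, 'qpos': array([66.9859956 , 18.43827439, -4.01460834, 83.17463358,  1.29566181,
       78.54017752, -3.25968442]), 'joint_velocities': array([ 2.36105088e-02,  4.75100201e-02, -5.59867781e-03, -1.04661189e-02,
        2.41110033e-02,  1.93842311e-02, -3.10217703e-05]), 'effort': array([ 1.11367656e-04, -4.91289175e+01, -4.04097140e-01, -3.12528670e+01,
       -6.38931803e-02,  4.37049405e-02,  1.60246013e-04]), 'tool_pos': array([ 0.26222197, -0.59409334,  0.1882727 ]), 'tool_rot': array([-90.00666435,   0.10781072, -66.17668658]), 'force': array([ 0.18489687, -0.69665711, -0.43846275]), 'wrist_torque': array([0.02047697, 0.05390384, 0.01354338]), 'grip_width': 0.0870269002099959}
scene {'fx': 390.7937960106801, 'fy': 390.7937960106801, 'cx': 278.2768309326835, 'cy': 208.68369507938104, 'R': array([[-0.75149345, -0.65950713,  0.01754821],
       [-0.47382249,  0.52101957, -0.70995131],
       [ 0.45907499, -0.5418385 , -0.7040321 ]]), 't': array([0.53612269, 0.18912825, 0.73118505])}
top {'fx': 431.21308660671536, 'fy': 431.21308660671536, 'cx': 276.14089558154546, 'cy': 211.20843600383162, 'R': array([[ 0.00738867, -0.99989049, -0.0128227 ],
       [-0.99850259, -0.00668213, -0.05429476],
       [ 0.05420313,  0.01320467, -0.99844262]]), 't': array([0.18112582, 0.55261912, 1.07664351])}
wrist {'fx': 325.19226210127806, 'fy': 325.19226210127806, 'cx': 283.0109063682373, 'cy': 213.2060573479228, 'hand_eye': array([[ 9.99999123e-01,  9.75640809e-04, -8.95291086e-04,
         3.32569676e-04],
       [ 1.11615051e-03, -2.57258883e-01,  9.66341876e-01,
        -1.94637378e-01],
       [ 7.12480985e-04, -9.66342028e-01, -2.57259747e-01,
         6.95530323e-02],
       [ 0.00000000e+00,  0.00000000e+00,  0.00000000e+00,
         1.00000000e+00]])}
```

View pics/a_scene.png

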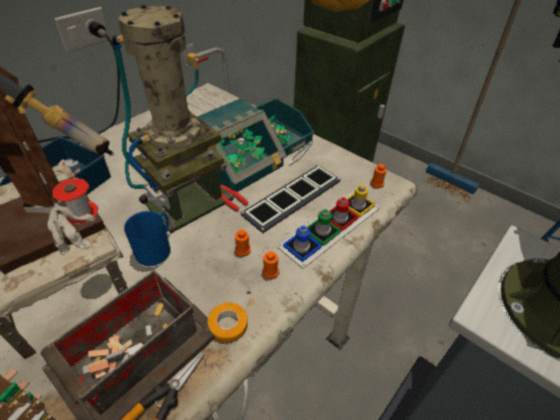

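View pics/a_top.png

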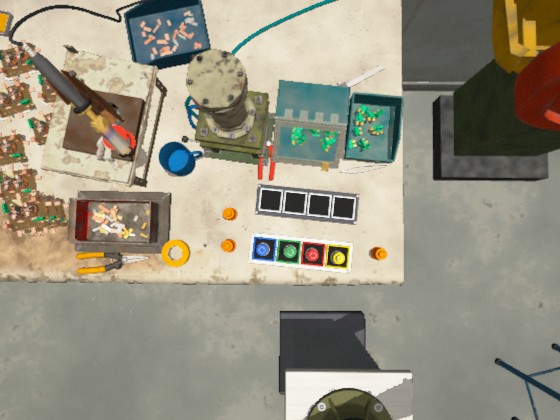

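View pics/a_wrist.png

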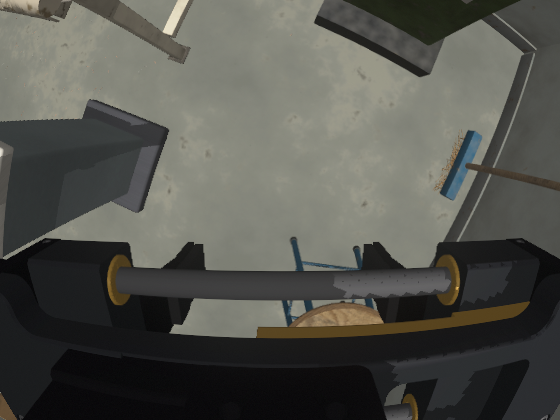

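The top view shows, left to right, blue, green, red and yellow inserts at about (263–338, 250–257), each in its like-coloured tray. The empty rack is at about (307,203). The orange look-alikes are at (229,213), (227,246) and (380,253), and the mug is at (177,158).

```bash
cat > h.py <<'E'
from cell import env
import cv2,numpy as np
from scipy.spatial.transform import Rotation as Ro
def ray(n,px):
    c=env.get_calibration(n);R=np.array(c['R']);t=np.array(c['t'])
    d=R.T@np.array([(px[0]-c['cx'])/c['fx'],(px[1]-c['cy'])/c['fy'],1]);return -R.T@t,d
def plane(n,px,z):
    o,d=ray(n,px);return o+d*(z-o[2])/d[2]
def proj(n,X):
    c=env.get_calibration(n);p=np.array(c['R'])@np.array(X)+c['t'];return np.array([c['fx']*p[0]/p[2]+c['cx'],c['fy']*p[1]/p[2]+c['cy']])
E
python3 - <<'E'
from h import *
for n in ["top","scene"]:
    im=env.read_camera(n)
    for l in ["insert_red","insert_yellow","insert_green","insert_blue","setup_rack","tray_red","tray_yellow","tray_green","tray_blue","mug"]:
        for r in env.outline_of(n,l)[:2]:
            m=r['mask'].astype(np.uint8)
            cn,_=cv2.findContours(m,0,2)
            if not cn: continue
            q=np.vstack(cn);rect=cv2.minAreaRect(q)
            z={'i':.04,'s':.012,'t':.012,'m':.08}[l[0]]
            print(n,l,round(r['p'],2),np.round(r['xy'],1),[np.round(v,1) for v in rect],int(m.sum()),np.round(plane(n,rect[0],z),4))
    if n=="top":
        cv2.imwrite("pics/b.png",cv2.resize(im[170:280,200:400],None,fx=4,fy=4,interpolation=cv2.INTER_CUBIC)[:,:,::-1])
E
```

```text
top insert_red 0.45 [311.4 251.1] [array([311.5, 254. ]), array([12., 13.]), np.float64(90.0)] 143 [0.4451 0.0968 0.04  ]
top insert_yellow 0.56 [379.8 251.3] [array([379. , 252.5]), array([13., 16.]), np.float64(90.0)] 195 [ 0.4501 -0.069   0.04  ]
top insert_yellow 0.47 [336.5 256.5] [array([336.5, 257.5]), array([11., 11.]), np.float64(90.0)] 116 [0.437  0.0354 0.04  ]
top insert_green 0.68 [290.5 250.2] [array([290. , 251.5]), array([13., 12.]), np.float64(90.0)] 149 [0.4508 0.1498 0.04  ]
top insert_blue 0.73 [304.5 203.8] [array([307. , 203.9]), array([101.8,  30.9]), np.float64(6.0)] 3100 [0.5687 0.1084 0.04  ]
top insert_blue 0.61 [230.2 246.7] [array([229. , 245.5]), array([11., 12.]), np.float64(90.0)] 127 [0.4644 0.3006 0.04  ]
top setup_rack 0.52 [265.  247.6] [array([263., 249.]), array([12., 12.]), np.float64(90.0)] 135 [0.4555 0.2176 0.012 ]
top tray_red 0.61 [316.8 251.4] [array([312.8, 253.9]), array([24.9, 24.6]), np.float64(7.6)] 477 [0.4442 0.0916 0.012 ]
top tray_yellow 0.63 [340.1 252.3] [array([337.7, 256.6]), array([24. , 22.9]), np.float64(5.2)] 376 [0.4379 0
[... 1426 characters left out ...]
[array([358.9, 206. ]), array([26. , 17.2]), np.float64(16.4)] 147 [0.4342 0.0363 0.012 ]
scene tray_green 0.74 [350.6 222.1] [array([344. , 219.4]), array([25.8, 19.5]), np.float64(3.2)] 208 [0.4353 0.095  0.012 ]
scene tray_green 0.66 [323.9 235.4] [array([323.2, 229.4]), array([24.9, 28.1]), np.float64(55.5)] 343 [0.4517 0.1506 0.012 ]
scene tray_blue 0.87 [302.2 253. ] [array([302., 245.]), array([28.3, 26.9]), np.float64(45.0)] 407 [0.4584 0.2158 0.012 ]
scene mug 0.67 [149.5 235.8] [array([146.5, 238. ]), array([54., 45.]), np.float64(90.0)] 1990 [0.6532 0.4456 0.08  ]
scene mug 0.26 [341.2 212.3] [array([341.5, 209.1]), array([14.7, 27.1]), np.float64(11.3)] 350 [0.4255 0.1346 0.08  ]
```

View pics/b.png

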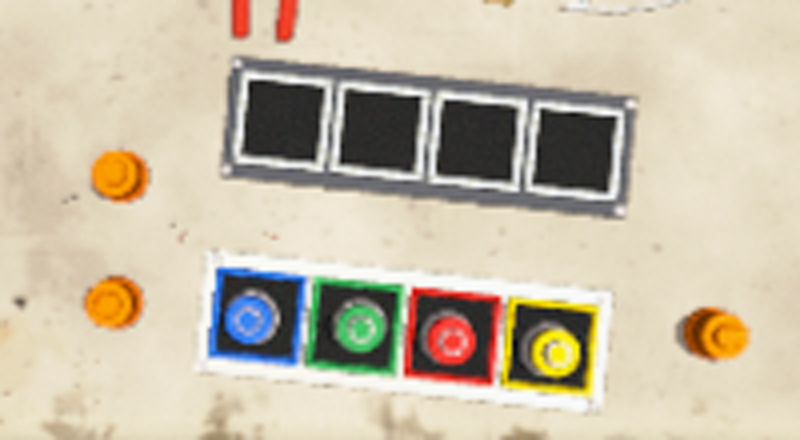

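```bash
python3 - <<'E'
from h import *
im=env.read_camera("top")
g=im.max(axis=2)
m=(g<75).astype(np.uint8); m[:185]=0;m[222:]=0;m[:,:250]=0;m[:,362:]=0
# weighted centroid
n,l,s,c=cv2.connectedComponentsWithStats(m)
P=[(tuple(c[i]),s[i,4]) for i in range(1,n) if s[i,4]>100]
P.sort()
pk=np.array([plane("top",p,.011)[:2] for p,a in P]);print([a for _,a in P],np.round(pk,4),np.diff(pk,axis=0))
ctr=pk.mean(0);d=pk[0]-pk[3];print("rack",ctr,np.degrees(np.arctan2(d[1],d[0])),np.linalg.norm(d))
hsv=cv2.cvtColor(im,cv2.COLOR_RGB2HSV)
b=((hsv[...,1]>110)&(g>75)).astype(np.uint8)
n,l,s,c=cv2.connectedComponentsWithStats(b,connectivity=4)
for i in range(1,n):
    if 30<s[i,4]<400 and 240<c[i][0]<360 and 235<c[i][1]<275: print(s[i],np.round(c[i],1),"z.062",np.round(plane("top",c[i],.060),4),"z.01",np.round(plane("top",c[i],.012),4))
print("cam",ray("top",(0,0))[0])
E
```

```text
[np.int32(337), np.int32(338), np.int32(340), np.int32(342)] [[0.5811 0.2004]
 [0.5751 0.1384]
 [0.569  0.0768]
 [0.5632 0.0148]] [[-0.00599041 -0.06199719]
 [-0.0061175  -0.06163355]
 [-0.0058615  -0.06201102]]
rack [0.57210695 0.10757772] 84.47121260972725 0.18650941772168905
[252 237  24  24 263] [262.4 249. ] z.062 [0.457 0.217 0.06 ] z.01 [0.4553 0.2191 0.012 ]
[277 239  24  24 137] [287.7 250.7] z.062 [0.4534 0.1558 0.06  ] z.01 [0.4516 0.1551 0.012 ]
[301 242  25  24 172] [312.3 253.3] z.062 [0.4476 0.0962 0.06  ] z.01 [0.4456 0.0927 0.012 ]
[325 244  25  25 174] [336.8 256. ] z.062 [0.4416 0.0371 0.06  ] z.01 [0.4393 0.031  0.012 ]
[285 246  11  12  61] [289.9 251.9] z.062 [0.4505 0.1504 0.06  ] z.01 [0.4486 0.1495 0.012 ]
[307 249  12  13 112] [312.4 254.8] z.062 [0.4441 0.0959 0.06  ] z.01 [0.4419 0.0925 0.012 ]
[332 252  13  13 111] [338.4 257.8] z.062 [0.4373 0.0334 0.06  ] z.01 [0.4348 0.0271 0.012 ]
cam [0.4920959  0.17058194 1.10729361]
```

```bash
cat >> h.py <<'E'
def plan(segs,start=None):
    """segs: list of (xyz, yaw_deg or None, nrows); smooth per segment list; prints rows"""
    o=env.get_obs()
    if start is None: p=np.array(o['tool_pos']);R=Ro.from_euler('xyz',o['tool_rot'],degrees=True)
    else: p,R=np.array(start[0]),Ro.from_euler('xyz',start[1],degrees=True)
    rows=[]
    for X,yaw,n in segs:
        p0=p.copy();R0=R
        R1=Ro.from_euler('xyz',[-90,0,yaw],degrees=True)
        dv=(R0.inv()*R1).as_rotvec()
        for k in range(1,n+1):
            f=k/n
            tp=p0+(np.array(X)-p0)*f; tR=R0*Ro.from_rotvec(dv*f)
            d=np.round(R.inv().apply(tp-p)*1000*2)/2
            w=np.round(np.degrees((R.inv()*tR).as_rotvec()),1)
            rows.append([d.tolist(),w.tolist()])
            p=p+R.apply(d/1000);R=R*Ro.from_rotvec(np.radians(w))
    for i in range(0,len(rows),12): print("["+",".join(str(r).replace(" ","").replace(".0,",",").replace(".0]","]") for r in rows[i:i+12])+"]")
    print("end",np.round(p,4),np.round(R.as_euler('xyz',degrees=True),2))
E
python3 - <<'E'
from h import *
plan([([.45,-.3,.19],9.0,12),([.438,.034,.16],84.5,12)])
E
```

```text
[[[-16,-0,24],[0,-6.3,0]],[[-13.5,-0,26],[0,-6.2,0]],[[-10.5,-0,27],[0,-6.3,0]],[[-7.5,-0,28.5],[0,-6.3,0]],[[-4.5,-0.5,28.5],[0,-6.2,0]],[[-1,0,29],[0,-6.3,0]],[[2,0,29],[0,-6.3,0]],[[5,0,29],[0,-6.2,0]],[[8,0,28],[0,-6.3,0]],[[11.5,-0,26.5],[0,-6.2,-0]],[[14,-0,25.5],[0,-6.3,-0]],[[17,-0,24],[0,-6.3,-0]]]
[[[3.5,2.5,27.5],[0,-6.3,-0]],[[6,2.5,27.5],[0,-6.3,-0]],[[9.5,2.5,26],[0,-6.3,-0]],[[12,2.5,25],[0,-6.3,-0]],[[15,2.5,23.5],[0,-6.2,-0]],[[17,2.5,22],[0,-6.3,-0]],[[20,2.5,19.5],[0,-6.3,-0]],[[21.5,2.5,18],[0,-6.3,-0]],[[23.5,2.5,15],[0,-6.3,-0]],[[24.5,2.5,12.5],[0,-6.3,-0]],[[26.5,2.5,9.5],[0,-6.3,-0]],[[27,2.5,6.5],[0,-6.3,-0]]]
end [0.4381 0.0341 0.1598] [-9.000e+01  1.000e-02  8.452e+01]
```

carry_out([
  [[-16,0,24],[0,-6.3,0]],
  [[-13.5,0,26],[0,-6.2,0]],
  [[-10.5,0,27],[0,-6.3,0]],
  [[-7.5,0,28.5],[0,-6.3,0]],
  [[-4.5,-0.5,28.5],[0,-6.2,0]],
  [[-1,0,29],[0,-6.3,0]],
  [[2,0,29],[0,-6.3,0]],
  [[5,0,29],[0,-6.2,0]],
  [[8,0,28],[0,-6.3,0]],
  [[11.5,0,26.5],[0,-6.2,0]],
  [[14,0,25.5],[0,-6.3,0]],
  [[17,0,24],[0,-6.3,0]],
], jaw=0.55, squeeze=25)

```text
time_s: 2.5
tool_pos: [0.4507, -0.2989, 0.1901]
tool_rot: [-90.0, -0.0, 9.3]
force: [0.6, -0.7, -0.8]
grip_width: 0.0477
```

carry_out([
  [[3.5,2.5,27.5],[0,-6.3,0]],
  [[6,2.5,27.5],[0,-6.3,0]],
  [[9.5,2.5,26],[0,-6.3,0]],
  [[12,2.5,25],[0,-6.3,0]],
  [[15,2.5,23.5],[0,-6.2,0]],
  [[17,2.5,22],[0,-6.3,0]],
  [[20,2.5,19.5],[0,-6.3,0]],
  [[21.5,2.5,18],[0,-6.3,0]],
  [[23.5,2.5,15],[0,-6.3,0]],
  [[24.5,2.5,12.5],[0,-6.3,0]],
  [[26.5,2.5,9.5],[0,-6.3,0]],
  [[27,2.5,6.5],[0,-6.3,0]],
])

```text
time_s: 3.7
tool_pos: [0.438, 0.0353, 0.16]
tool_rot: [-90.0, 0.0, 84.8]
force: [0.1, -0.6, 0.4]
grip_width: 0.048
```

carry_out([
  [[0,0,0],[0,0,0]],
  [[0,0,0],[0,0,0]],
])

```text
time_s: 3.9
tool_pos: [0.4381, 0.0343, 0.16]
tool_rot: [-90.0, 0.1, 84.6]
force: [-0.6, -0.0, 0.6]
grip_width: 0.0476
```

```bash
python3 - <<'E'
from h import *
o=env.get_obs();print(o['time_s'],o['tool_pos'],o['tool_rot'],o['qpos'],o['grip_width'])
im=env.read_camera("wrist");cv2.imwrite("pics/c_w.png",im[:,:,::-1])
E
```

```text
3.9 [0.4380898  0.03426296 0.16000579] [-9.00291493e+01  5.27620458e-02  8.45559391e+01] [ 36.11063797  -6.48488755 -40.77992109 112.3399491   -4.37377748
  72.60757326  81.37674087] 0.047579905039410356
```

View pics/c_w.png

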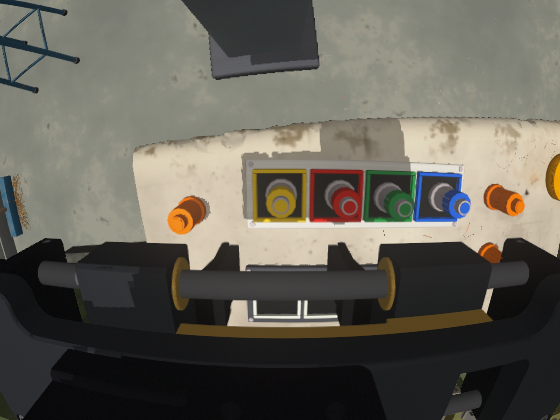

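```bash
cat >> h.py <<'E'
def wplane(px,z,o):
    c=env.get_calibration("wrist");H=np.array(c['hand_eye'])
    u=np.array([px[0]-c['cx'],px[1]-c['cy']]);r=np.linalg.norm(u);th=r/c['fx']
    d=np.array([*(np.sin(th)*u/max(r,1e-9)),np.cos(th)])
    R=Ro.from_euler('xyz',o['tool_rot'],degrees=True).as_matrix()
    d=R@H[:3,:3]@d;p=R@H[:3,3]+o['tool_pos'];return p+d*(z-p[2])/d[2]
def wproj(X,o):
    c=env.get_calibration("wrist");H=np.array(c['hand_eye'])
    R=Ro.from_euler('xyz',o['tool_rot'],degrees=True).as_matrix()
    q=H[:3,:3].T@(R.T@(np.array(X)-o['tool_pos'])-H[:3,3]);th=np.arctan2(np.hypot(q[0],q[1]),q[2])
    return c['fx']*th*q[:2]/np.hypot(q[0],q[1])+[c['cx'],c['cy']]
E
python3 - <<'E'
from h import *
o=env.get_obs()
im=env.read_camera("wrist")
x0,y0,x1,y1=235,150,485,235
v=cv2.resize(im[y0:y1,x0:x1],None,fx=3,fy=3,interpolation=cv2.INTER_CUBIC)[:,:,::-1].copy()
P=dict(y=(.4373,.0334),r=(.4441,.0959),g=(.4505,.1504),b=(.457,.2155))
for k,p in P.items():
    for z,col in ((.067,(255,255,255)),(.017,(255,0,255))):
        q=wproj([*p,z],o);print(k,z,np.round(q,1));cv2.circle(v,tuple(int(round(a)) for a in ((q-[x0,y0]+.5)*3-.5)),3,col,-1)
cv2.imwrite("pics/d.png",v)
E
```

```text
y 0.067 [283.2 206. ]
y 0.017 [283.2 194.9]
r 0.067 [351.3 206.9]
r 0.017 [341.8 195.8]
g 0.067 [406.2 208.3]
g 0.017 [390.1 197.2]
b 0.067 [463.1 208.8]
b 0.017 [441.8 198.2]
```

View pics/d.png

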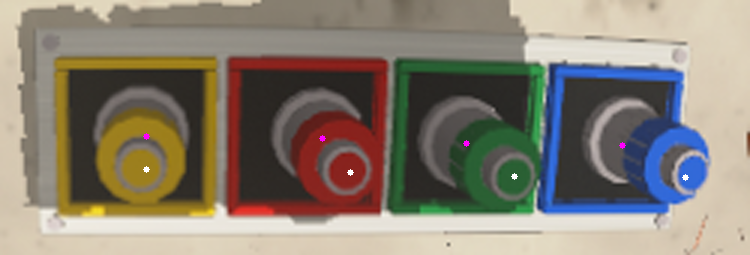

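Predicted points match the pins to about 2 mm. Starting with yellow.

carry_out([
  [[-1.5,8,0.5],[0,0,0]],
  [[0,15,0],[0,0,0]],
  [[0,20,0],[0,0,0]],
  [[0,20,0],[0,0,0]],
  [[0,20,0],[0,0,0]],
  [[0,18,0],[0,0,0]],
  [[0,15,0],[0,0,0]],
  [[0,12,0],[0,0,0]],
  [[0,8,0],[0,0,0]],
  [[0,4,0],[0,0,0]],
  [[0,0,0],[0,0,0]],
  [[0,0,0],[0,0,0]],
], jaw=0.5)

```text
time_s: 5.2
tool_pos: [0.4379, 0.0327, 0.0203]
tool_rot: [-90.0, 0.0, 84.5]
force: [0.3, 0.4, -0.3]
grip_width: 0.0431
```

carry_out([
  [[0,0,0],[0,0,0]],
  [[0,0,0],[0,0,0]],
  [[0,0,0],[0,0,0]],
  [[0,0,0],[0,0,0]],
  [[0,0,0],[0,0,0]],
  [[0,0,0],[0,0,0]],
], jaw=0, squeeze=25)

```text
time_s: 5.8
tool_pos: [0.4377, 0.0324, 0.0201]
tool_rot: [-90.0, 0.0, 84.5]
force: [-0.5, -1.1, 3.3]
grip_width: 0.0248
```

```bash
python3 - <<'E'
from h import *
o=env.get_obs();print(o['time_s'],o['tool_pos'],o['tool_rot'],o['qpos'],o['grip_width'])
p=o['tool_pos']
plan([([p[0],p[1],.11],84.5,8),([.5811,.2004,.11],84.5,14)])
E
```

```text
5.8 [0.43774559 0.03244622 0.02009967] [-9.00342093e+01  2.40007030e-02  8.45168223e+01] [ 34.39678311   4.58553983 -42.91208905 121.55253958   3.84314833
  55.11874484  73.89458836] 0.0247966583969445
[[[-0,-11,-0],[0,0,-0]],[[-0,-11.5,-0],[0,0,-0]],[[-0,-11,-0],[0,0,-0]],[[-0,-11.5,-0],[0,0,-0]],[[-0,-11,-0],[0,0,-0]],[[-0,-11.5,-0],[0,0,-0]],[[-0,-11,-0],[0,0,-0]],[[-0,-11.5,-0],[0,0,-0]],[[13,0,-9],[0,0,-0]],[[13,0,-9],[0,0,-0]],[[13,0,-9],[0,0,-0]],[[12.5,0,-9],[0,0,-0]]]
[[[13,0,-9.5],[0,0,-0]],[[13,0,-9],[0,0,-0]],[[13,0,-9],[0,0,-0]],[[13,0,-9],[0,0,-0]],[[13,0,-9],[0,0,-0]],[[12.5,0,-9],[0,0,-0]],[[13,0,-9],[0,0,-0]],[[13,0,-9],[0,0,-0]],[[13,0,-9],[0,0,-0]],[[13,0,-9],[0,0,-0]]]
end [0.5809 0.2006 0.1101] [-9.003e+01  2.000e-02  8.452e+01]
```

```bash
python3 - <<'E'
from h import *
o=env.get_obs();print(o['grip_width'])
im=env.read_camera("wrist");cv2.imwrite("pics/e_w.png",im[:,:,::-1])
im=env.read_camera("scene");cv2.imwrite("pics/e_s.png",cv2.resize(im[150:280,260:420],None,fx=4,fy=4,interpolation=cv2.INTER_CUBIC)[:,:,::-1])
E
```

```text
0.0247966583969445
```

View pics/e_w.png

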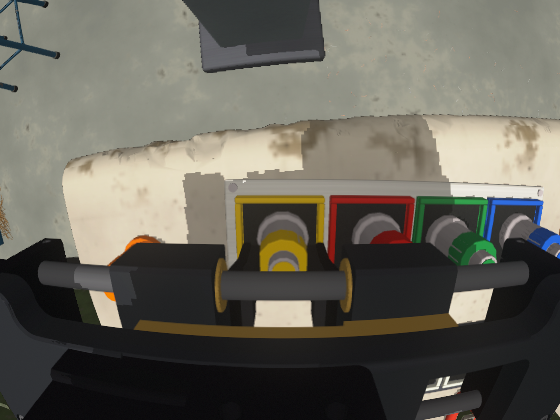

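View pics/e_s.png

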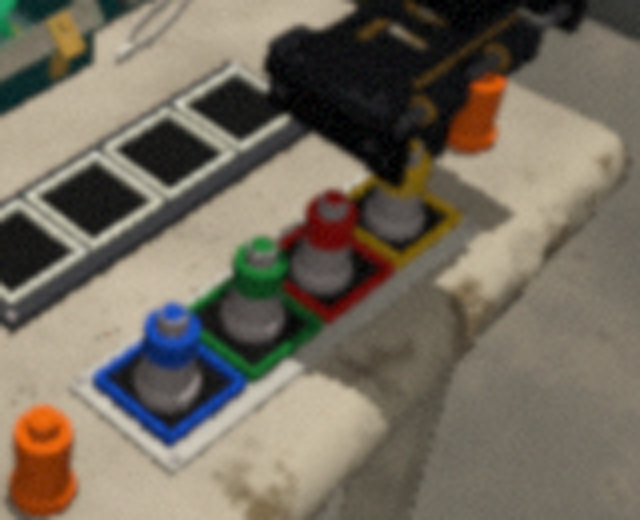

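The insert stands between the pads, centred near (283,250). I'll lift and check.

carry_out([
  [[0,-4,0],[0,0,0]],
  [[0,-8,0],[0,0,0]],
  [[0,-12,0],[0,0,0]],
  [[0,-14,0],[0,0,0]],
  [[0,-14,0],[0,0,0]],
  [[0,-14,0],[0,0,0]],
  [[0,-12,0],[0,0,0]],
  [[0,-8,0],[0,0,0]],
  [[0,-4,0],[0,0,0]],
  [[0,0,0],[0,0,0]],
])

```text
time_s: 6.9
tool_pos: [0.4377, 0.0327, 0.1102]
tool_rot: [-90.0, 0.0, 84.5]
force: [0.3, 0.7, -2.6]
grip_width: 0.0243
```

```bash
python3 - <<'E'
from h import *
o=env.get_obs();print(o['grip_width'],o['force'],o['tool_pos'],o['tool_rot'])
im=env.read_camera("wrist");cv2.imwrite("pics/f_w.png",im[:,:,::-1])
im=env.read_camera("scene");cv2.imwrite("pics/f_s.png",cv2.resize(im[120:250,260:420],None,fx=4,fy=4,interpolation=cv2.INTER_CUBIC)[:,:,::-1])
E
```

```text
0.02428593146002131 [ 0.25780179  0.68901313 -2.63781067] [0.43765727 0.03270085 0.11023081] [-9.00416741e+01  1.23896131e-02  8.45216892e+01]
```

View pics/f_w.png

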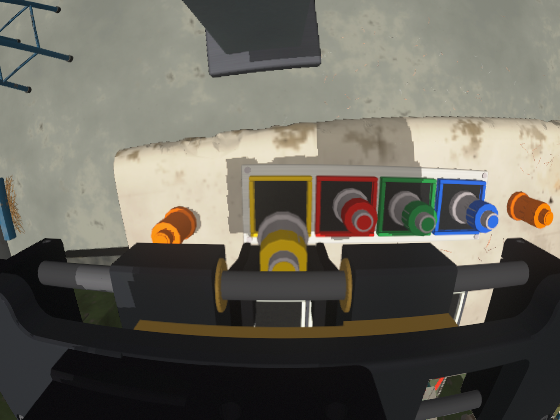

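View pics/f_s.png

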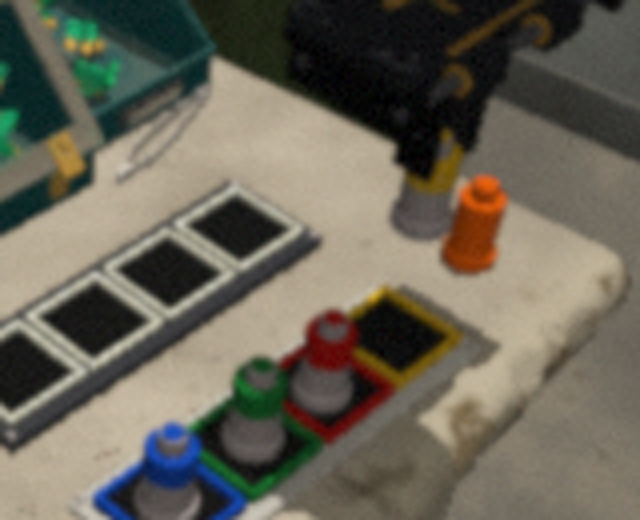

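carry_out([
  [[6,0,-4],[0,0,0]],
  [[10,0,-7],[0,0,0]],
  [[16,0,-11],[0,0,0]],
  [[20,0,-14],[0,0,0]],
  [[22,0,-15.5],[0,0,0]],
  [[22,0,-15.5],[0,0,0]],
  [[22,0,-15.5],[0,0,0]],
  [[20,0,-14],[0,0,0]],
  [[18,0,-12.5],[0,0,0]],
  [[12,0,-8.5],[0,0,0]],
  [[8,0,-5.5],[0,0,0]],
  [[4.5,0,-3.5],[0,0,0]],
])

```text
time_s: 8.2
tool_pos: [0.5806, 0.2013, 0.109]
tool_rot: [-89.9, -0.0, 84.6]
force: [-0.8, -0.0, -0.8]
grip_width: 0.0243
```

carry_out([
  [[0,4,0],[0,0,0]],
  [[0,8,0],[0,0,0]],
  [[0,12,0],[0,0,0]],
  [[0,12,0],[0,0,0]],
  [[0,10,0],[0,0,0]],
  [[0,6,0],[0,0,0]],
  [[0,0,0],[0,0,0]],
  [[0,0,0],[0,0,0]],
])

```text
time_s: 9.0
tool_pos: [0.5807, 0.2004, 0.0579]
tool_rot: [-90.0, -0.0, 84.5]
force: [0.8, -0.3, -1.2]
grip_width: 0.0248
```

```bash
python3 - <<'E'
from h import *
o=env.get_obs();print(o['grip_width'],o['force'],o['tool_pos'],o['tool_rot'],o['qpos'])
im=env.read_camera("wrist");cv2.imwrite("pics/g_w.png",im[:,:,::-1])
im=env.read_camera("scene");cv2.imwrite("pics/g_s.png",cv2.resize(im[120:270,160:360],None,fx=4,fy=4,interpolation=cv2.INTER_CUBIC)[:,:,::-1])
E
```

```text
0.024819222094709208 [ 0.80296696 -0.333988   -1.18446029] [0.58068069 0.20041057 0.0578984 ] [-9.00063743e+01 -8.24586583e-03  8.45228338e+01] [ 14.49414697  26.15976947 -45.2772194   95.97784533  20.00367612
  66.2850242   48.50465391]
```

View pics/g_w.png

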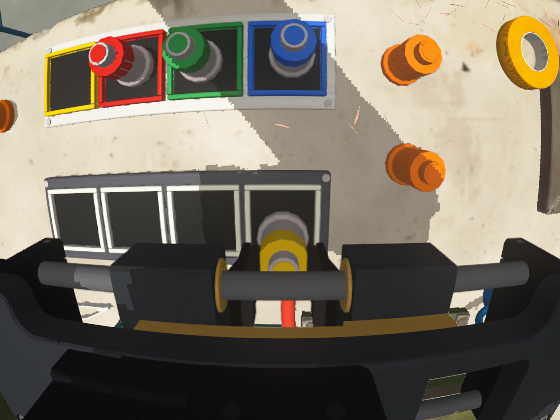

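View pics/g_s.png

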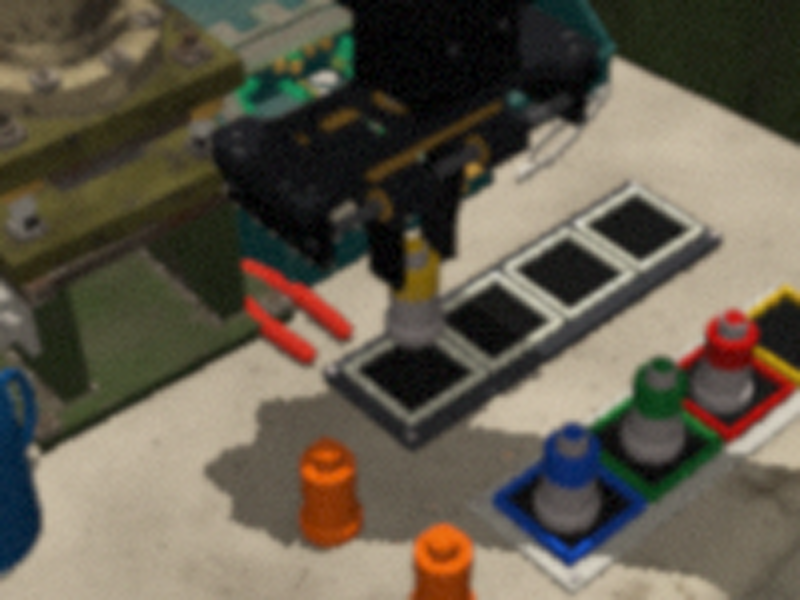

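carry_out([
  [[0,6,0],[0,0,0]],
  [[0,10,0],[0,0,0]],
  [[0,9,0],[0,0,0]],
  [[0,6,0],[0,0,0]],
  [[0,4,0],[0,0,0]],
  [[0,2,0],[0,0,0]],
  [[0,0.5,0],[0,0,0]],
  [[0,0,0],[0,0,0]],
  [[0,0,0],[0,0,0]],
])

```text
time_s: 10.0
tool_pos: [0.5808, 0.2004, 0.0206]
tool_rot: [-90.0, -0.0, 84.5]
force: [0.4, -0.4, -2.4]
grip_width: 0.0246
```

carry_out([
  [[0,0,0],[0,0,0]],
  [[0,0,0],[0,0,0]],
  [[0,0,0],[0,0,0]],
  [[0,0,0],[0,0,0]],
  [[0,0,0],[0,0,0]],
], jaw=0.5)

```text
time_s: 10.5
tool_pos: [0.5807, 0.2003, 0.0205]
tool_rot: [-90.0, 0.0, 84.5]
force: [-0.3, 0.6, -0.4]
grip_width: 0.0428
```

carry_out([
  [[0,-6,0],[0,0,0]],
  [[0,-12,0],[0,0,0]],
  [[0,-14,0],[0,0,0]],
  [[0,-14,0],[0,0,0]],
  [[0,-14,0],[0,0,0]],
  [[0,-14,0],[0,0,0]],
  [[0,-12,0],[0,0,0]],
  [[0,-4,0],[0,0,0]],
])

```text
time_s: 11.3
tool_pos: [0.5815, 0.2007, 0.1123]
tool_rot: [-90.1, -0.0, 84.5]
force: [0.2, -0.5, -0.1]
grip_width: 0.0433
```

```bash
python3 - <<'E'
from h import *
o=env.get_obs();print(o['time_s'],o['grip_width'],o['force'],o['tool_pos'],o['tool_rot'])
plan([([.4439,.0948,.11],84.5,11)])
im=env.read_camera("wrist");cv2.imwrite("pics/h_w.png",im[:,:,::-1])
im=env.read_camera("scene");cv2.imwrite("pics/h_s.png",cv2.resize(im[120:270,160:360],None,fx=4,fy=4,interpolation=cv2.INTER_CUBIC)[:,:,::-1])
E
```

```text
11.3 0.04334008642646036 [ 0.15860704 -0.53025972 -0.11748479] [0.58145636 0.20071272 0.1123196 ] [-9.01384849e+01 -4.15912772e-02  8.45189015e+01]
[[[-11,0,11.5],[0,0,0]],[[-10.5,0.5,11.5],[0,0,0]],[[-11,0,11.5],[0,0,0]],[[-10.5,0,11.5],[0.1,0,0]],[[-11,0.5,11.5],[-0,0,0]],[[-10.5,0,11.5],[-0,0,0]],[[-11,0.5,11.5],[-0,0,0]],[[-10.5,-0,11.5],[0,0,0]],[[-11,0,12],[0,0,0]],[[-11,0.5,11.5],[0,0,0]],[[-10.5,0,11.5],[0,0,0]]]
end [0.4437 0.0949 0.1101] [-9.004e+01 -4.000e-02  8.452e+01]
```

View pics/h_w.png

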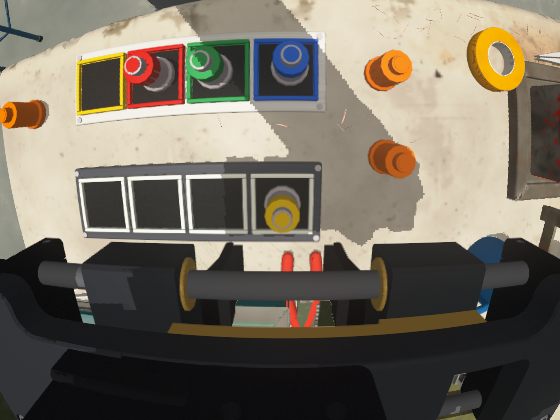

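View pics/h_s.png

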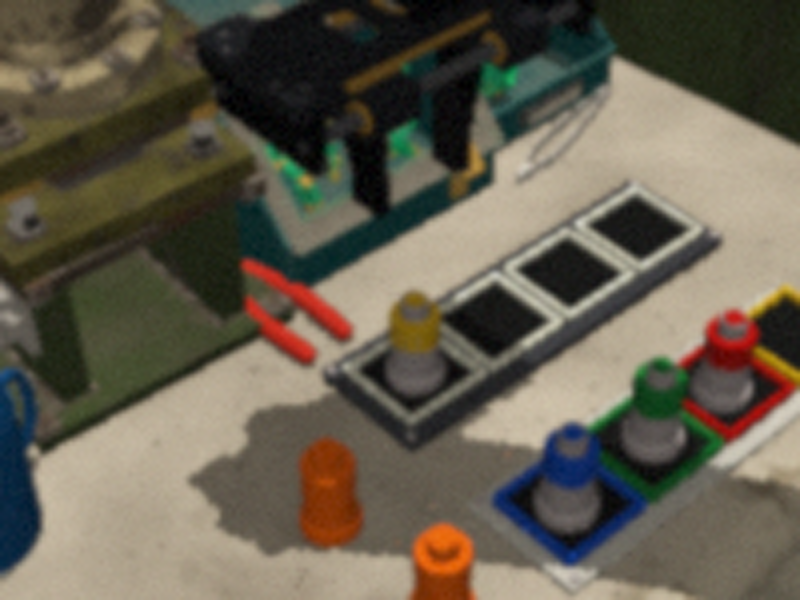

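carry_out([
  [[-5,0,5],[0,0,0]],
  [[-9,0,10],[0,0,0]],
  [[-12,0,13],[0,0,0]],
  [[-14,0,15],[0,0,0]],
  [[-15,0,16],[0,0,0]],
  [[-15,0,16],[0,0,0]],
  [[-14,0,15],[0,0,0]],
  [[-12,0,13],[0,0,0]],
  [[-10,0,11],[0,0,0]],
  [[-8,0,8.5],[0,0,0]],
  [[-4.5,0,4.5],[0,0,0]],
  [[0,0,0],[0,0,0]],
])

```text
time_s: 12.6
tool_pos: [0.442, 0.0935, 0.1098]
tool_rot: [-90.0, 0.1, 84.5]
force: [1.1, 0.0, 0.4]
grip_width: 0.0439
```

carry_out([
  [[0,0,0],[0,0,0]],
  [[0,0,0],[0,0,0]],
])

```text
time_s: 12.8
tool_pos: [0.4431, 0.095, 0.1103]
tool_rot: [-90.0, -0.0, 84.6]
force: [-0.1, -0.8, -0.3]
grip_width: 0.0436
```

```bash
python3 - <<'E'
from h import *
o=env.get_obs();print(o['time_s'],o['grip_width'],o['force'],o['tool_pos'],o['tool_rot'])
im=env.read_camera("wrist")
x0,y0,x1,y1=200,150,450,290
v=cv2.resize(im[y0:y1,x0:x1],None,fx=3,fy=3,interpolation=cv2.INTER_CUBIC)[:,:,::-1].copy()
P=dict(r=(.4439,.0953),g=(.4505,.1495),b=(.457,.2165))
for k,p in P.items():
    for z,col in ((.067,(255,255,255)),(.017,(255,0,255))):
        q=wproj([*p,z],o);cv2.circle(v,tuple(int(round(a)) for a in ((q-[x0,y0]+.5)*3-.5)),3,col,-1)
cv2.imwrite("pics/i.png",v)
im=env.read_camera("top");cv2.imwrite("pics/i_t.png",cv2.resize(im[170:280,200:400],None,fx=4,fy=4,interpolation=cv2.INTER_CUBIC)[:,:,::-1])
E
```

```text
12.8 0.04361286238686189 [-0.06755208 -0.81426773 -0.30213872] [0.44312604 0.09497802 0.11027206] [-8.99979819e+01 -3.22105043e-02  8.45575575e+01]
```

View pics/i.png

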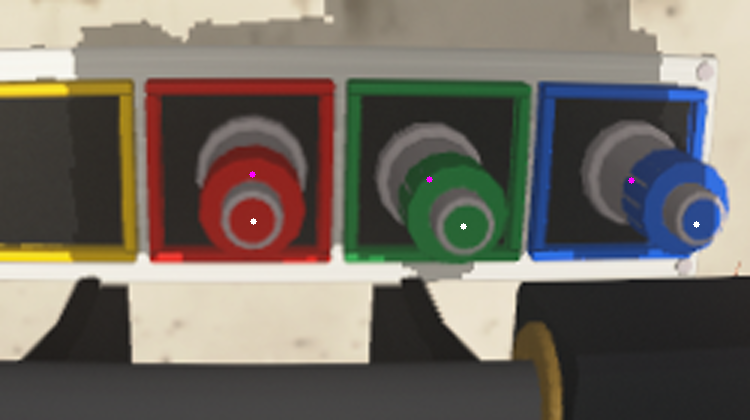

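View pics/i_t.png

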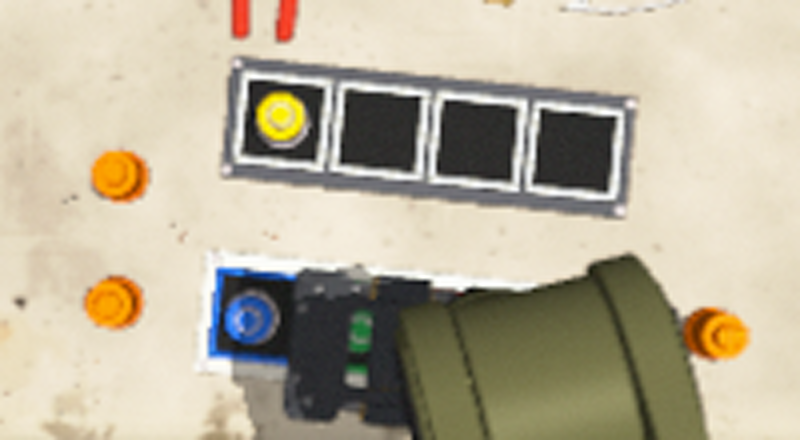

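carry_out([
  [[-0.5,6,-0.5],[0,0,0]],
  [[0,12,0],[0,0,0]],
  [[0,16,0],[0,0,0]],
  [[0,16,0],[0,0,0]],
  [[0,16,0],[0,0,0]],
  [[0,12,0],[0,0,0]],
  [[0,8,0],[0,0,0]],
  [[0,4,0],[0,0,0]],
  [[0,0,0],[0,0,0]],
  [[0,0,0],[0,0,0]],
])

```text
time_s: 13.9
tool_pos: [0.4438, 0.094, 0.0207]
tool_rot: [-90.0, -0.0, 84.5]
force: [0.5, 0.1, 0.0]
grip_width: 0.0434
```

carry_out([
  [[0,0,0],[0,0,0]],
  [[0,0,0],[0,0,0]],
  [[0,0,0],[0,0,0]],
  [[0,0,0],[0,0,0]],
  [[0,0,0],[0,0,0]],
  [[0,0,0],[0,0,0]],
], jaw=0, squeeze=25)

```text
time_s: 14.5
tool_pos: [0.4438, 0.0941, 0.0208]
tool_rot: [-90.1, -0.0, 84.5]
force: [-0.6, -0.1, 4.5]
grip_width: 0.0245
```

carry_out([
  [[0,-4,0],[0,0,0]],
  [[0,-8,0],[0,0,0]],
  [[0,-12,0],[0,0,0]],
  [[0,-14,0],[0,0,0]],
  [[0,-14,0],[0,0,0]],
  [[0,-14,0],[0,0,0]],
  [[0,-12,0],[0,0,0]],
  [[0,-8,0],[0,0,0]],
  [[0,-4,0],[0,0,0]],
  [[0,0,0],[0,0,0]],
  [[0,0,0],[0,0,0]],
])

```text
time_s: 15.6
tool_pos: [0.4429, 0.0938, 0.1099]
tool_rot: [-89.9, 0.0, 84.5]
force: [0.7, 0.6, -1.4]
grip_width: 0.0147
```

```bash
python3 - <<'E'
from h import *
o=env.get_obs();print(o['time_s'],o['grip_width'],o['force'],o['tool_pos'],o['tool_rot'])
plan([([.5751,.1384,.11],84.5,1)])
im=env.read_camera("wrist");cv2.imwrite("pics/j_w.png",im[:,:,::-1])
E
```

```text
15.6 0.014717468779835116 [ 0.67654927  0.61935688 -1.44086533] [0.44287032 0.09380858 0.10988666] [-8.99475858e+01  1.11234537e-02  8.45225777e+01]
[[[57,-0,-127.5],[-0.1,0,-0]]]
end [0.5752 0.1384 0.1098] [-9.005e+01  1.000e-02  8.452e+01]
```

View pics/j_w.png

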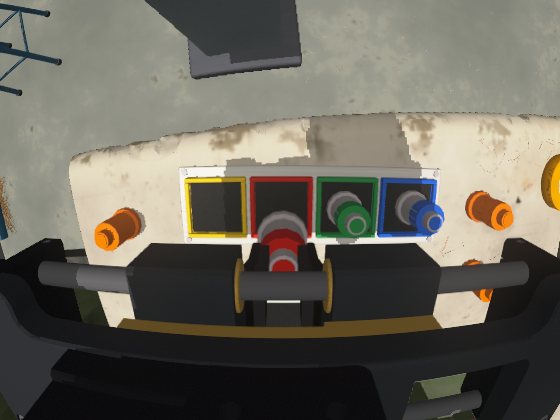

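```bash
python3 - <<'E'
from h import *
o=env.get_obs();print(o['time_s'],o['grip_width'],o['force'],o['tool_pos'])
im=cv2.imread("pics/j_w.png");im0=cv2.imread("pics/f_w.png")
f=lambda a:cv2.resize(a[195:310,220:350],None,fx=3,fy=4,interpolation=cv2.INTER_CUBIC)
cv2.imwrite("pics/k.png",np.hstack([f(im0),f(im)]))
im=env.read_camera("scene");cv2.imwrite("pics/k_s.png",cv2.resize(im[120:250,260:420],None,fx=4,fy=4,interpolation=cv2.INTER_CUBIC)[:,:,::-1])
o=env.get_obs();print(o['time_s'],o['grip_width'],o['force'],o['tool_pos'])
E
```

```text
15.65 0.0149952778877117 [-1.40291451  0.43170604 -2.39418778] [0.44278375 0.09384255 0.10974711]
15.7 0.015105219665410471 [-0.56862392  1.12527653 -2.26781383] [0.44274628 0.09386841 0.10969017]
```

View pics/k.png

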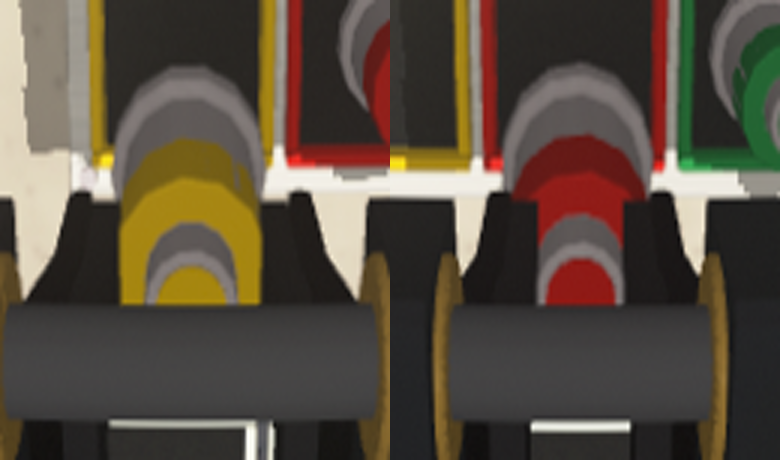

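View pics/k_s.png

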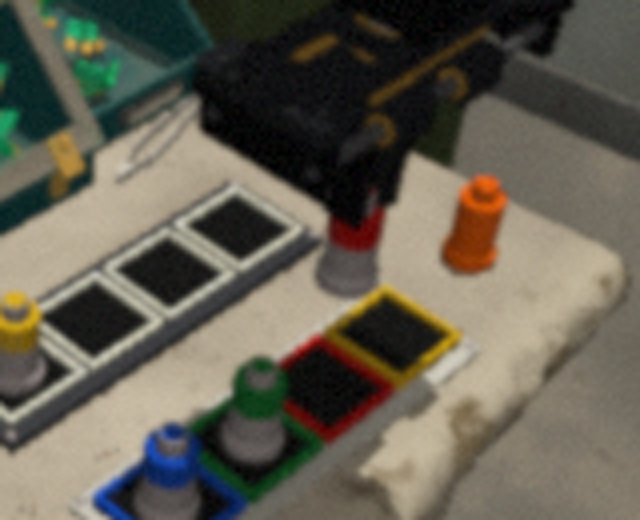

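```bash
python3 - <<'E'
from h import *
o=env.get_obs()
R=Ro.from_euler('xyz',o['tool_rot'],degrees=True).as_matrix()
def tp(x,y,z): return wproj(o['tool_pos']+R@np.array([x,y,z])/1000,o)
for s in (0,5,10,20):
    print("slip",s,"foot R edges",[np.round(tp(a,11-8+s,0),1) for a in(-17,17)],"foot near(top of ring)",np.round(tp(0,11-8+s,17),1),"band low near",np.round(tp(0,11-30+s,14),1),"band top near",np.round(tp(0,11-48+s,14),1),"nose top near",np.round(tp(0,11-58+s,8),1), np.round(tp(0,11-58+s,-8),1))
print("tip edges at TCP",[np.round(tp(a,0,9.5),1) for a in(-12,12,-7,7)])
E
```

```text
slip 0 foot R edges [array([257.2, 240.1]), array([309.8, 240.1])] foot near(top of ring) [283.6 214.7] band low near [283.7 230. ] band top near [283.8 240.7] nose top near [283.8 259. ] [283.8 287.7]
slip 5 foot R edges [array([257.8, 237.6]), array([309.2, 237.6])] foot near(top of ring) [283.5 212.7] band low near [283.6 227.4] band top near [283.7 237.5] nose top near [283.8 255.2] [283.7 283.2]
slip 10 foot R edges [array([258.3, 235.2]), array([308.7, 235.2])] foot near(top of ring) [283.5 210.8] band low near [283.6 224.8] band top near [283.7 234.5] nose top near [283.7 251.5] [283.7 279. ]
slip 20 foot R edges [array([259.3, 230.6]), array([307.6, 230.6])] foot near(top of ring) [283.5 207.2] band low near [283.6 220.2] band top near [283.7 228.9] nose top near [283.7 244.8] [283.7 271.2]
tip edges at TCP [array([264.4, 227.5]), array([302.7, 227.5]), array([272.4, 227.5]), array([294.7, 227.5])]
```

```bash
python3 - <<'E'
from h import *
o=env.get_obs();print(o['grip_width'],o['tool_pos'])
im=env.read_camera("scene")
R=Ro.from_euler('xyz',o['tool_rot'],degrees=True).as_matrix()
x0,y0,x1,y1=290,110,390,210
v=cv2.resize(im[y0:y1,x0:x1],None,fx=6,fy=6,interpolation=cv2.INTER_CUBIC)[:,:,::-1].copy()
def d(P,c):
    q=proj("scene",o['tool_pos']+R@np.array(P)/1000);cv2.circle(v,tuple(int(round(a)) for a in ((q-[x0,y0]+.5)*6-.5)),4,c,-1)
for s in(-1,1):
    d((s*8,0,0),(255,255,255));d((s*8,-10,0),(255,255,0));d((s*8,-20,0),(0,255,255));d((s*8,-30,0),(255,0,255));d((s*23,-30,0),(255,0,255))
d((0,11,0),(0,255,0));d((0,-47,0),(0,255,0))
cv2.imwrite("pics/l.png",v)
E
```

```text
0.015105219665410471 [0.44274628 0.09386841 0.10969017]
```

View pics/l.png

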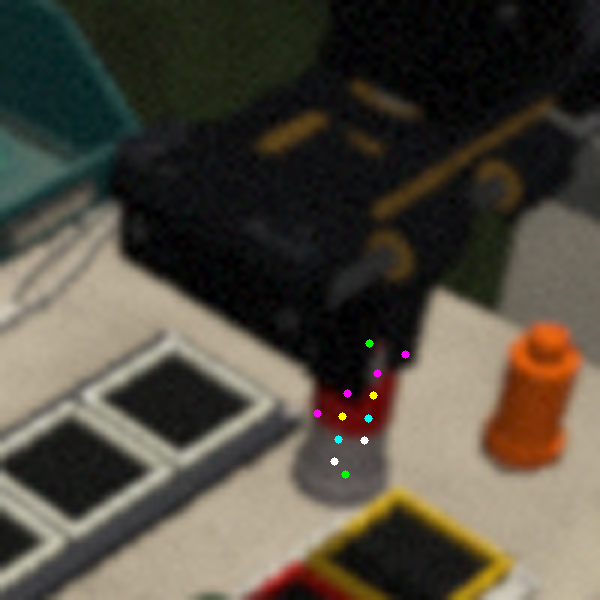

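The scene view shows the real fingertips at about (350,390), roughly 30 mm above the nominal TCP. Red is therefore held only by its nose. I'll set it back in its tray and regrip about 27 mm lower.

carry_out([
  [[0,4,0],[0,0,0]],
  [[0,10,0],[0,0,0]],
  [[0,14,0],[0,0,0]],
  [[0,14,0],[0,0,0]],
  [[0,14,0],[0,0,0]],
  [[0,10,0],[0,0,0]],
  [[0,7,0],[0,0,0]],
  [[0,4,0],[0,0,0]],
  [[0,2,0],[0,0,0]],
  [[0,0,0],[0,0,0]],
  [[0,0,0],[0,0,0]],
])

```text
time_s: 16.85
tool_pos: [0.4438, 0.094, 0.0317]
tool_rot: [-90.1, 0.0, 84.5]
force: [0.4, 0.3, -2.2]
grip_width: 0.0149
```

carry_out([
  [[0,1,0],[0,0,0]],
  [[0,1,0],[0,0,0]],
  [[0,1,0],[0,0,0]],
  [[0,1,0],[0,0,0]],
  [[0,0,0],[0,0,0]],
  [[0,0,0],[0,0,0]],
])

```text
time_s: 17.45
tool_pos: [0.4433, 0.0939, 0.0273]
tool_rot: [-90.0, 0.0, 84.5]
force: [-0.1, 0.2, -1.9]
grip_width: 0.0151
```

```bash
python3 - <<'E'
from h import *
o=env.get_obs();print(o['grip_width'],o['tool_pos'],o['force'])
im=env.read_camera("scene")
v=cv2.resize(im[160:260,280:400],None,fx=6,fy=6,interpolation=cv2.INTER_CUBIC)[:,:,::-1].copy()
cv2.imwrite("pics/m.png",v)
im=env.read_camera("wrist")
cv2.imwrite("pics/m_w.png",cv2.resize(im[180:310,200:370],None,fx=4,fy=4,interpolation=cv2.INTER_CUBIC)[:,:,::-1])
E
```

```text
0.015114234488610136 [0.44326868 0.09392554 0.02728929] [-0.10676098  0.18953575 -1.90947128]
```

View pics/m.png

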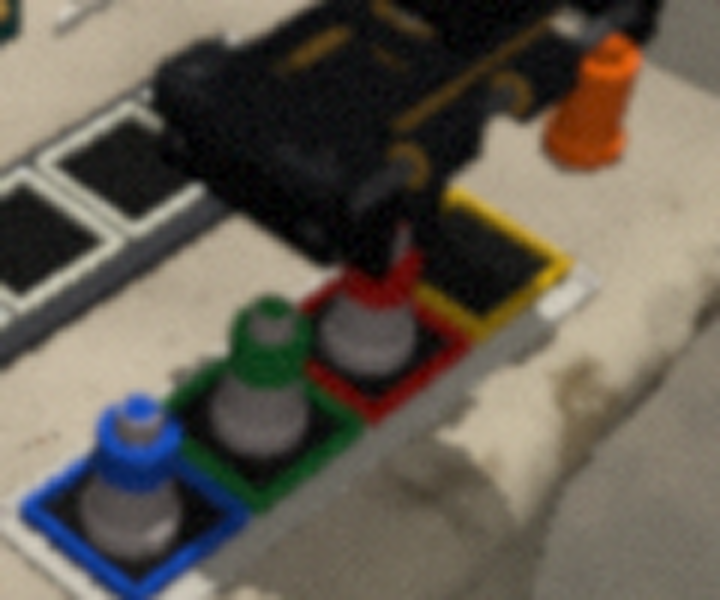

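View pics/m_w.png

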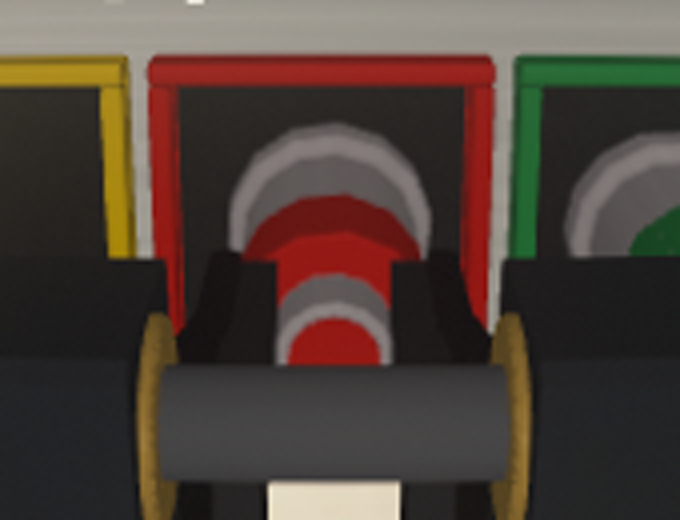

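carry_out([
  [[0,1,0],[0,0,0]],
  [[0,1,0],[0,0,0]],
  [[0,0,0],[0,0,0]],
  [[0,0,0],[0,0,0]],
])

```text
time_s: 17.95
tool_pos: [0.4432, 0.0939, 0.0253]
tool_rot: [-90.0, 0.0, 84.5]
force: [-0.1, 0.7, -2.0]
grip_width: 0.0151
```

carry_out([
  [[0,1,0],[0,0,0]],
  [[0,0,0],[0,0,0]],
  [[0,0,0],[0,0,0]],
])

```text
time_s: 18.25
tool_pos: [0.4437, 0.0939, 0.0246]
tool_rot: [-90.0, 0.0, 84.5]
force: [-0.5, -0.7, 2.3]
grip_width: 0.0152
```

carry_out([
  [[0,1,0],[0,0,0]],
  [[0,0,0],[0,0,0]],
  [[0,0,0],[0,0,0]],
])

```text
time_s: 18.55
tool_pos: [0.4442, 0.0938, 0.0245]
tool_rot: [-90.1, 0.0, 84.5]
force: [-2.8, -2.3, 10.2]
grip_width: 0.0151
```

carry_out([
  [[0,-1,0],[0,0,0]],
  [[0,0,0],[0,0,0]],
  [[0,0,0],[0,0,0]],
])

```text
time_s: 18.85
tool_pos: [0.4437, 0.0938, 0.0246]
tool_rot: [-90.0, 0.0, 84.5]
force: [-0.6, -1.4, 3.4]
grip_width: 0.0153
```

carry_out([
  [[0,0,0],[0,0,0]],
  [[0,0,0],[0,0,0]],
  [[0,0,0],[0,0,0]],
  [[0,0,0],[0,0,0]],
  [[0,0,0],[0,0,0]],
  [[0,0,0],[0,0,0]],
], jaw=0.5)

```text
time_s: 19.45
tool_pos: [0.4432, 0.094, 0.0242]
tool_rot: [-90.0, 0.0, 84.5]
force: [-0.3, 0.6, 0.5]
grip_width: 0.0429
```

```bash
python3 - <<'E'
from h import *
o=env.get_obs();print(o['grip_width'],o['tool_pos'],o['force'])
im=env.read_camera("wrist")
cv2.imwrite("pics/n_w.png",cv2.resize(im[180:310,200:370],None,fx=4,fy=4,interpolation=cv2.INTER_CUBIC)[:,:,::-1])
E
```

```text
0.0428953834848021 [0.44321099 0.09395696 0.02423908] [-0.29243439  0.60914547  0.52310511]
```

View pics/n_w.png

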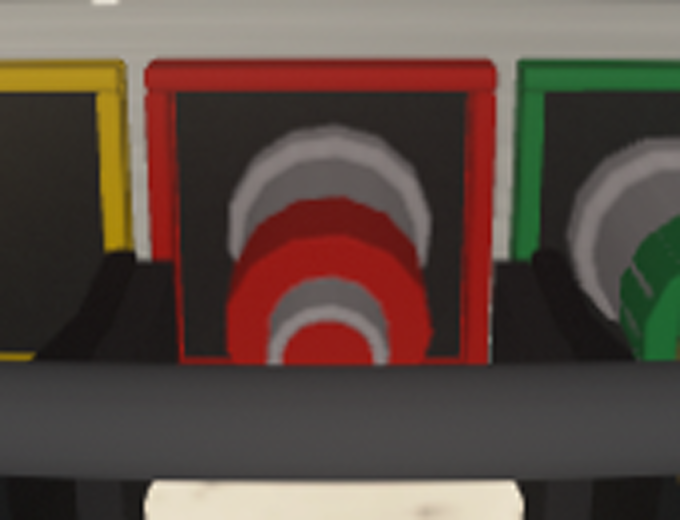

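carry_out([
  [[0,0,0],[0,0,0]],
  [[0,0,0],[0,0,0]],
  [[0,3,0],[0,0,0]],
  [[0,4,0],[0,0,0]],
  [[0,5,0],[0,0,0]],
  [[0,5,0],[0,0,0]],
  [[0,5,0],[0,0,0]],
  [[0,4,0],[0,0,0]],
  [[0,3,0],[0,0,0]],
  [[0,1,0],[0,0,0]],
  [[0,0,0],[0,0,0]],
], jaw=0.43)

```text
time_s: 20.6
tool_pos: [0.4432, 0.094, -0.0058]
tool_rot: [-90.0, -0.0, 84.5]
force: [0.5, -0.1, 0.3]
grip_width: 0.0372
```

carry_out([
  [[0,0,0],[0,0,0]],
  [[0,0,0],[0,0,0]],
  [[0,0,0],[0,0,0]],
  [[0,0,0],[0,0,0]],
  [[0,0,0],[0,0,0]],
], jaw=0, squeeze=25)

```text
time_s: 21.1
tool_pos: [0.4435, 0.0938, -0.0055]
tool_rot: [-90.0, 0.0, 84.5]
force: [-0.1, -0.5, 2.6]
grip_width: 0.0276
```

```bash
python3 - <<'E'
from h import *
o=env.get_obs();print(o['grip_width'],o['tool_pos'],o['force'])
im=env.read_camera("wrist")
cv2.imwrite("pics/o_w.png",im[:,:,::-1])
im=env.read_camera("scene")
v=cv2.resize(im[160:260,280:400],None,fx=6,fy=6,interpolation=cv2.INTER_CUBIC)[:,:,::-1].copy()
cv2.imwrite("pics/o.png",v)
E
```

```text
0.027576003004857078 [ 0.44348182  0.09378246 -0.00548313] [-0.09127277 -0.53878176  2.64750172]
```

View pics/o.png

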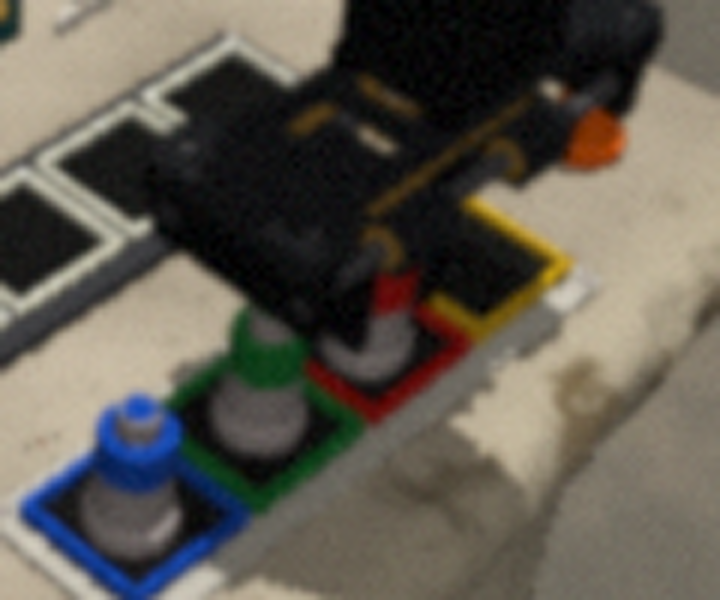

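View pics/o_w.png

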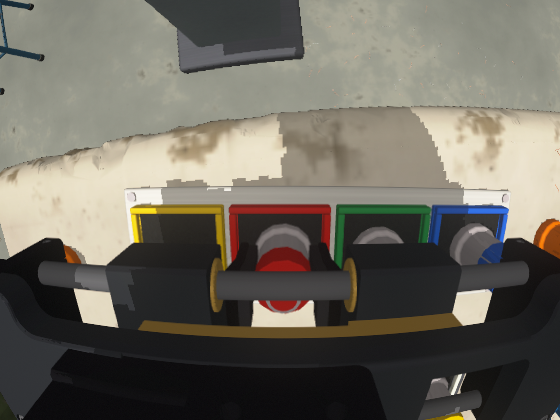

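carry_out([
  [[0,-4,0],[0,0,0]],
  [[0,-8,0],[0,0,0]],
  [[0,-11,0],[0,0,0]],
  [[0,-12,0],[0,0,0]],
  [[0,-12,0],[0,0,0]],
  [[0,-12,0],[0,0,0]],
  [[0,-11,0],[0,0,0]],
  [[0,-7,0],[0,0,0]],
  [[0,-3,0],[0,0,0]],
  [[0,0,0],[0,0,0]],
  [[0,0,0],[0,0,0]],
])

```text
time_s: 22.3
tool_pos: [0.4429, 0.0938, 0.0739]
tool_rot: [-90.0, 0.0, 84.5]
force: [-0.3, 0.2, -2.1]
grip_width: 0.027
```

```bash
python3 - <<'E'
from h import *
o=env.get_obs();print(o['grip_width'],o['force'],o['tool_pos'],o['tool_rot'])
plan([([.5751,.1384,o['tool_pos'][2]],84.5,1)])
E
```

```text
0.026986653826680144 [-0.25041242  0.15544442 -2.08852076] [0.44288972 0.09382262 0.07392114] [-8.99529987e+01  9.84950425e-03  8.45226170e+01]
[[[57,-0,-127.5],[-0,0,-0]]]
end [0.5752 0.1384 0.0738] [-8.995e+01  1.000e-02  8.452e+01]
```

carry_out([
  [[2,0,-4],[0,0,0]],
  [[3.5,0,-8],[0,0,0]],
  [[5.5,0,-12],[0,0,0]],
  [[6.5,0,-14],[0,0,0]],
  [[7,0,-15.5],[0,0,0]],
  [[7,0,-15.5],[0,0,0]],
  [[6.5,0,-15],[0,0,0]],
  [[6,0,-14],[0,0,0]],
  [[5.5,0,-12],[0,0,0]],
  [[4,0,-9],[0,0,0]],
  [[2.5,0,-5.5],[0,0,0]],
  [[1,0,-3],[0,0,0]],
])

```text
time_s: 23.5
tool_pos: [0.576, 0.1388, 0.0739]
tool_rot: [-90.0, -0.0, 84.5]
force: [0.0, 0.6, -1.7]
grip_width: 0.0273
```

carry_out([
  [[0,0,0],[0,0,0]],
  [[0,4,0],[0,0,0]],
  [[0,8,0],[0,0,0]],
  [[0,12,0],[0,0,0]],
  [[0,12,0],[0,0,0]],
  [[0,9,0],[0,0,0]],
  [[0,5,0],[0,0,0]],
  [[0,0,0],[0,0,0]],
  [[0,0,0],[0,0,0]],
])

```text
time_s: 24.4
tool_pos: [0.5758, 0.1387, 0.0244]
tool_rot: [-90.0, -0.0, 84.5]
force: [0.1, 0.8, -2.3]
grip_width: 0.0273
```

```bash
python3 - <<'E'
from h import *
o=env.get_obs();print(o['grip_width'],o['tool_pos'],o['tool_rot'],o['force'])
im=env.read_camera("wrist")
cv2.imwrite("pics/p_w.png",im[:,:,::-1])
im=env.read_camera("scene");cv2.imwrite("pics/p_s.png",cv2.resize(im[120:270,160:360],None,fx=4,fy=4,interpolation=cv2.INTER_CUBIC)[:,:,::-1])
E
```

```text
0.02730635067069844 [0.57583039 0.13865484 0.02442749] [-9.00109498e+01 -9.23789706e-03  8.45314813e+01] [ 0.08245642  0.80405648 -2.31841157]
```

View pics/p_w.png

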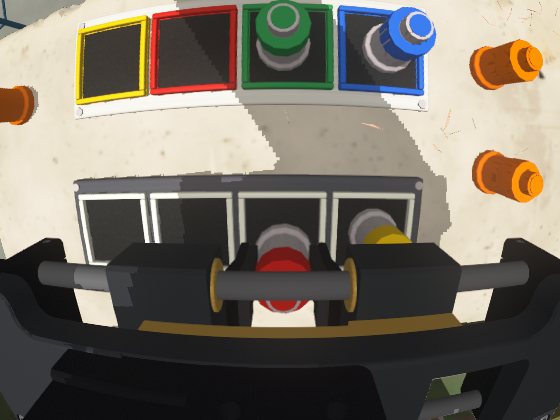

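View pics/p_s.png

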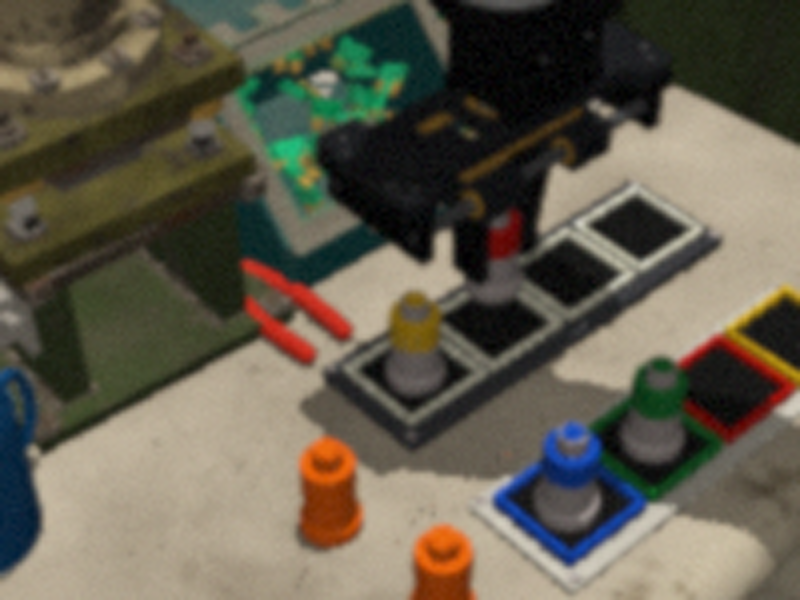

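carry_out([
  [[0,4,0],[0,0,0]],
  [[0,8,0],[0,0,0]],
  [[0,8,0],[0,0,0]],
  [[0,4,0],[0,0,0]],
  [[0,3,0],[0,0,0]],
  [[0,1.5,0],[0,0,0]],
  [[0,0.5,0],[0,0,0]],
  [[0,0,0],[0,0,0]],
  [[0,0,0],[0,0,0]],
])

```text
time_s: 25.4
tool_pos: [0.5759, 0.1386, -0.0044]
tool_rot: [-90.0, -0.0, 84.5]
force: [-0.2, 0.2, -1.4]
grip_width: 0.0272
```

carry_out([
  [[0,0.5,0],[0,0,0]],
  [[0,0,0],[0,0,0]],
  [[0,0,0],[0,0,0]],
])

```text
time_s: 25.7
tool_pos: [0.5757, 0.1385, -0.0051]
tool_rot: [-90.0, 0.0, 84.5]
force: [0.5, -0.2, -2.0]
grip_width: 0.0273
```

Release to a narrow opening (36 mm), then rise.

carry_out([
  [[0,0.5,0],[0,0,0]],
  [[0,0,0],[0,0,0]],
  [[0,0,0],[0,0,0]],
  [[0,0,0],[0,0,0]],
  [[0,0,0],[0,0,0]],
  [[0,0,0],[0,0,0]],
], jaw=0.42)

```text
time_s: 26.3
tool_pos: [0.5757, 0.1385, -0.0056]
tool_rot: [-90.0, 0.0, 84.5]
force: [0.2, -0.5, 0.2]
grip_width: 0.0361
```

carry_out([
  [[0,-5,0],[0,0,0]],
  [[0,-9,0],[0,0,0]],
  [[0,-12,0],[0,0,0]],
  [[0,-14,0],[0,0,0]],
  [[0,-14,0],[0,0,0]],
  [[0,-12,0],[0,0,0]],
  [[0,-9,0],[0,0,0]],
  [[0,-5,0],[0,0,0]],
  [[0,0,0],[0,0,0]],
  [[0,0,0],[0,0,0]],
])

```text
time_s: 27.3
tool_pos: [0.5753, 0.1383, 0.0739]
tool_rot: [-90.0, 0.0, 84.5]
force: [-0.1, 0.2, -0.9]
grip_width: 0.0365
```

```bash
python3 - <<'E'
from h import *
o=env.get_obs();print(o['grip_width'],o['tool_pos'],o['tool_rot'],o['force'])
plan([([.4505,.1493,o['tool_pos'][2]],84.5,1)])
im=env.read_camera("wrist")
cv2.imwrite("pics/q_w.png",im[:,:,::-1])
E
```

```text
0.036476757897611525 [0.57533215 0.13828088 0.07391379] [-8.99606622e+01  2.05491691e-02  8.45180730e+01] [-0.09427733  0.22689906 -0.89216751]
[[[-1,0,125.5],[-0,0,-0]]]
end [0.4503 0.1493 0.074 ] [-8.996e+01  2.000e-02  8.452e+01]
```

View pics/q_w.png

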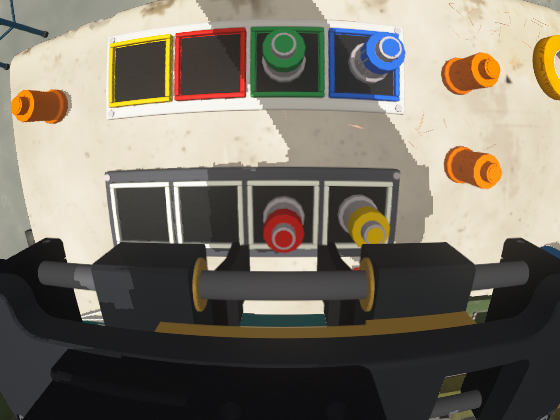

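carry_out([
  [[-1,0,4],[0,0,0]],
  [[0,0,8],[0,0,0]],
  [[0,0,12],[0,0,0]],
  [[0,0,15],[0,0,0]],
  [[0,0,16],[0,0,0]],
  [[0,0,16],[0,0,0]],
  [[0,0,16],[0,0,0]],
  [[0,0,14],[0,0,0]],
  [[0,0,11],[0,0,0]],
  [[0,0,8],[0,0,0]],
  [[0,0,4],[0,0,0]],
  [[0,0,1.5],[0,0,0]],
])

```text
time_s: 28.55
tool_pos: [0.4505, 0.1494, 0.0744]
tool_rot: [-90.0, 0.0, 84.5]
force: [-0.5, 0.3, -0.6]
grip_width: 0.0364
```

carry_out([
  [[0,0,0],[0,0,0]],
  [[0,0,0],[0,0,0]],
])

```text
time_s: 28.75
tool_pos: [0.4511, 0.1494, 0.0744]
tool_rot: [-90.0, -0.0, 84.5]
force: [0.0, -0.4, 0.2]
grip_width: 0.0366
```

```bash
python3 - <<'E'
from h import *
o=env.get_obs();print(o['time_s'],o['grip_width'],o['force'],o['tool_pos'],o['tool_rot'])
im=env.read_camera("wrist")
x0,y0,x1,y1=180,150,430,290
v=cv2.resize(im[y0:y1,x0:x1],None,fx=3,fy=3,interpolation=cv2.INTER_CUBIC)[:,:,::-1].copy()
P=dict(g=(.4505,.1493),b=(.457,.2165))
for k,p in P.items():
    for z,col in ((.067,(255,255,255)),(.017,(255,0,255))):
        q=wproj([*p,z],o);cv2.circle(v,tuple(int(round(a)) for a in ((q-[x0,y0]+.5)*3-.5)),3,col,-1)
cv2.imwrite("pics/r.png",v)
E
```

```text
28.75 0.036600349754916446 [ 0.04806558 -0.39582957  0.19422464] [0.45107721 0.14944033 0.07438438] [-9.00110718e+01 -2.07271492e-02  8.45017760e+01]
```

View pics/r.png

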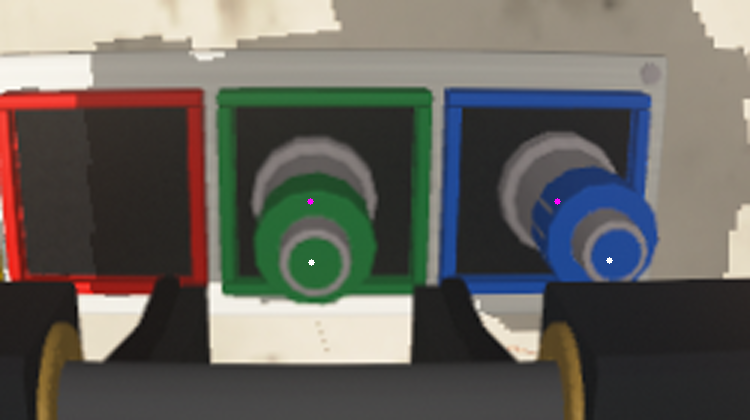

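carry_out([
  [[0.5,4,0.5],[0,0,0]],
  [[0,8,0],[0,0,0]],
  [[0,12,0],[0,0,0]],
  [[0,14,0],[0,0,0]],
  [[0,14,0],[0,0,0]],
  [[0,12,0],[0,0,0]],
  [[0,9,0],[0,0,0]],
  [[0,5,0],[0,0,0]],
  [[0,2,0],[0,0,0]],
  [[0,0,0],[0,0,0]],
  [[0,0,0],[0,0,0]],
])

```text
time_s: 29.9
tool_pos: [0.4506, 0.1501, -0.0053]
tool_rot: [-90.1, -0.0, 84.5]
force: [-0.0, 0.1, 0.8]
grip_width: 0.0363
```

carry_out([
  [[0,0,0],[0,0,0]],
  [[0,0,0],[0,0,0]],
  [[0,0,0],[0,0,0]],
  [[0,0,0],[0,0,0]],
  [[0,0,0],[0,0,0]],
], jaw=0, squeeze=25)

```text
time_s: 30.4
tool_pos: [0.4506, 0.1501, -0.0053]
tool_rot: [-90.0, -0.0, 84.5]
force: [-0.1, 0.1, 3.7]
grip_width: 0.0272
```

carry_out([
  [[0,-4,0],[0,0,0]],
  [[0,-8,0],[0,0,0]],
  [[0,-11,0],[0,0,0]],
  [[0,-12,0],[0,0,0]],
  [[0,-12,0],[0,0,0]],
  [[0,-12,0],[0,0,0]],
  [[0,-11,0],[0,0,0]],
  [[0,-7,0],[0,0,0]],
  [[0,-3,0],[0,0,0]],
  [[0,0,0],[0,0,0]],
  [[0,0,0],[0,0,0]],
])

```text
time_s: 31.5
tool_pos: [0.4498, 0.1499, 0.0739]
tool_rot: [-90.0, 0.0, 84.5]
force: [-0.4, -0.2, -1.2]
grip_width: 0.0271
```

```bash
python3 - <<'E'
from h import *
o=env.get_obs();print(o['grip_width'],o['force'],o['tool_pos'],o['tool_rot'])
plan([([.569,.0768,o['tool_pos'][2]],84.5,1)])
E
```

```text
0.027068682951459998 [-0.37723354 -0.24901049 -1.24174916] [0.44978392 0.14985205 0.07391627] [-8.99524204e+01  1.71999795e-02  8.45249690e+01]
[[[-61.5,-0,-125.5],[-0,0,-0]]]
end [0.5688 0.0767 0.0738] [-8.995e+01  2.000e-02  8.452e+01]
```

carry_out([
  [[-2,0,-4],[0,0,0]],
  [[-4,0,-8],[0,0,0]],
  [[-6,0,-12],[0,0,0]],
  [[-7,0,-14],[0,0,0]],
  [[-7.5,0,-15],[0,0,0]],
  [[-7.5,0,-15],[0,0,0]],
  [[-7,0,-15],[0,0,0]],
  [[-6.5,0,-13.5],[0,0,0]],
  [[-5.5,0,-11.5],[0,0,0]],
  [[-4.5,0,-8.5],[0,0,0]],
  [[-2.5,0,-5.5],[0,0,0]],
  [[-1.5,0,-3],[0,0,0]],
])

```text
time_s: 32.7
tool_pos: [0.569, 0.0768, 0.0743]
tool_rot: [-90.0, -0.0, 84.5]
force: [-0.7, -0.4, -1.2]
grip_width: 0.0269
```

carry_out([
  [[0,0,0],[0,0,0]],
  [[0,4,0],[0,0,0]],
  [[0,8,0],[0,0,0]],
  [[0,12,0],[0,0,0]],
  [[0,12,0],[0,0,0]],
  [[0,9,0],[0,0,0]],
  [[0,5,0],[0,0,0]],
  [[0,0,0],[0,0,0]],
  [[0,0,0],[0,0,0]],
])

```text
time_s: 33.6
tool_pos: [0.5689, 0.077, 0.0244]
tool_rot: [-90.0, -0.0, 84.5]
force: [0.0, -0.6, -1.8]
grip_width: 0.0276
```

```bash
python3 - <<'E'
from h import *
o=env.get_obs();print(o['grip_width'],o['tool_pos'],o['tool_rot'],o['force'])
im=env.read_camera("wrist")
cv2.imwrite("pics/s_w.png",im[:,:,::-1])
E
```

```text
0.02759622766949278 [0.56893205 0.07700875 0.02441867] [-9.00108840e+01 -6.80942886e-03  8.45311856e+01] [ 0.00711801 -0.5802832  -1.83560353]
```

View pics/s_w.png

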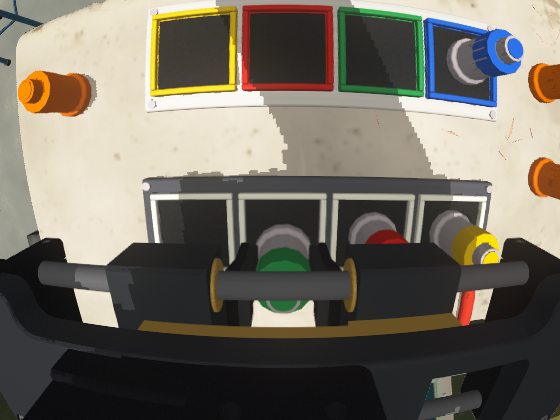

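Green is over the second pocket from the right, centred near (283,235). I'll lower and release.

carry_out([
  [[0,4,0],[0,0,0]],
  [[0,8,0],[0,0,0]],
  [[0,8,0],[0,0,0]],
  [[0,4,0],[0,0,0]],
  [[0,3,0],[0,0,0]],
  [[0,1.5,0],[0,0,0]],
  [[0,1,0],[0,0,0]],
  [[0,0,0],[0,0,0]],
  [[0,0,0],[0,0,0]],
])

```text
time_s: 34.55
tool_pos: [0.569, 0.0769, -0.005]
tool_rot: [-90.0, 0.0, 84.5]
force: [0.9, -0.3, -2.0]
grip_width: 0.0273
```

carry_out([
  [[0,0.5,0],[0,0,0]],
  [[0,0,0],[0,0,0]],
  [[0,0,0],[0,0,0]],
  [[0,0,0],[0,0,0]],
  [[0,0,0],[0,0,0]],
  [[0,0,0],[0,0,0]],
], jaw=0.42)

```text
time_s: 35.15
tool_pos: [0.5688, 0.0769, -0.0056]
tool_rot: [-90.0, 0.0, 84.5]
force: [0.1, -0.3, -0.2]
grip_width: 0.0363
```

carry_out([
  [[0,-5,0],[0,0,0]],
  [[0,-9,0],[0,0,0]],
  [[0,-12,0],[0,0,0]],
  [[0,-14,0],[0,0,0]],
  [[0,-14,0],[0,0,0]],
  [[0,-12,0],[0,0,0]],
  [[0,-9,0],[0,0,0]],
  [[0,-5,0],[0,0,0]],
  [[0,0,0],[0,0,0]],
  [[0,0,0],[0,0,0]],
])

```text
time_s: 36.15
tool_pos: [0.5684, 0.0767, 0.0739]
tool_rot: [-90.0, 0.0, 84.5]
force: [-0.5, -0.4, 0.1]
grip_width: 0.0366
```

```bash
python3 - <<'E'
from h import *
o=env.get_obs();print(o['grip_width'],o['tool_pos'],o['tool_rot'],o['force'])
plan([([.457,.217,o['tool_pos'][2]],84.5,1)])
im=env.read_camera("wrist")
cv2.imwrite("pics/t_w.png",im[:,:,::-1])
E
```

```text
0.0366442256745347 [0.56838808 0.07671892 0.0739277 ] [-8.99589047e+01  1.59537169e-02  8.45217922e+01] [-0.54704305 -0.39507211  0.07141612]
[[[129,0,124.5],[-0,0,-0]]]
end [0.4568 0.217  0.074 ] [-8.996e+01  2.000e-02  8.452e+01]
```

View pics/t_w.png

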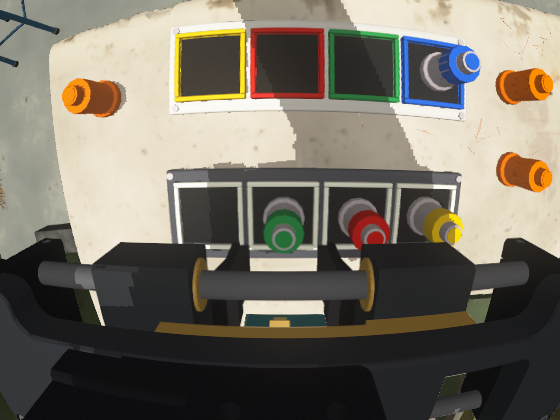

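carry_out([
  [[4,0,4],[0,0,0]],
  [[8,0,8],[0,0,0]],
  [[12,0,12],[0,0,0]],
  [[15,0,14],[0,0,0]],
  [[16,0,15],[0,0,0]],
  [[16,0,15],[0,0,0]],
  [[16,0,15],[0,0,0]],
  [[14,0,14],[0,0,0]],
  [[12,0,12],[0,0,0]],
  [[9,0,8.5],[0,0,0]],
  [[5,0,5],[0,0,0]],
  [[2,0,2],[0,0,0]],
])

```text
time_s: 37.4
tool_pos: [0.4568, 0.2176, 0.0743]
tool_rot: [-90.0, 0.0, 84.6]
force: [0.3, 0.4, -0.0]
grip_width: 0.0363
```

carry_out([
  [[0,0,0],[0,0,0]],
  [[0,0,0],[0,0,0]],
])

```text
time_s: 37.6
tool_pos: [0.4576, 0.2164, 0.0742]
tool_rot: [-90.0, 0.0, 84.4]
force: [0.1, 0.0, 0.6]
grip_width: 0.0365
```

```bash
python3 - <<'E'
from h import *
o=env.get_obs();print(o['time_s'],o['grip_width'],o['force'],o['tool_pos'],o['tool_rot'])
im=env.read_camera("wrist")
x0,y0,x1,y1=180,150,430,290
v=cv2.resize(im[y0:y1,x0:x1],None,fx=3,fy=3,interpolation=cv2.INTER_CUBIC)[:,:,::-1].copy()
P=dict(b=(.457,.217))
for k,p in P.items():
    for z,col in ((.067,(255,255,255)),(.017,(255,0,255))):
        q=wproj([*p,z],o);cv2.circle(v,tuple(int(round(a)) for a in ((q-[x0,y0]+.5)*3-.5)),3,col,-1)
cv2.imwrite("pics/u.png",v)
E
```

```text
37.6 0.03653869759042264 [0.10270495 0.0235804  0.58308278] [0.45764189 0.21642392 0.07423416] [-8.99999846e+01  1.35759199e-02  8.44491450e+01]
```

View pics/u.png

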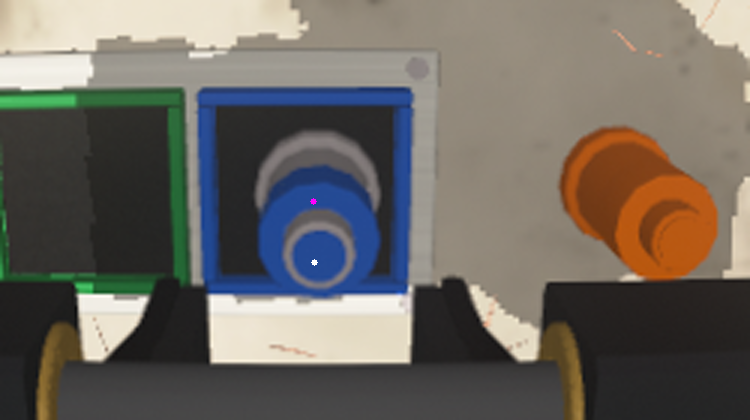

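carry_out([
  [[1.5,4,1.5],[0,0,0]],
  [[0,8,0],[0,0,0]],
  [[0,12,0],[0,0,0]],
  [[0,14,0],[0,0,0]],
  [[0,14,0],[0,0,0]],
  [[0,12,0],[0,0,0]],
  [[0,9,0],[0,0,0]],
  [[0,5,0],[0,0,0]],
  [[0,2,0],[0,0,0]],
  [[0,0,0],[0,0,0]],
  [[0,0,0],[0,0,0]],
])

```text
time_s: 38.75
tool_pos: [0.4562, 0.219, -0.0052]
tool_rot: [-90.1, -0.0, 84.5]
force: [-0.1, -1.0, 0.4]
grip_width: 0.0366
```

carry_out([
  [[0,0,0],[0,0,0]],
  [[0,0,0],[0,0,0]],
  [[0,0,0],[0,0,0]],
  [[0,0,0],[0,0,0]],
  [[0,0,0],[0,0,0]],
], jaw=0, squeeze=25)

```text
time_s: 39.25
tool_pos: [0.4561, 0.2188, -0.0053]
tool_rot: [-90.0, 0.0, 84.5]
force: [-0.5, -1.2, 4.0]
grip_width: 0.0272
```

carry_out([
  [[0,-4,0],[0,0,0]],
  [[0,-8,0],[0,0,0]],
  [[0,-11,0],[0,0,0]],
  [[0,-12,0],[0,0,0]],
  [[0,-12,0],[0,0,0]],
  [[0,-12,0],[0,0,0]],
  [[0,-11,0],[0,0,0]],
  [[0,-7,0],[0,0,0]],
  [[0,-3,0],[0,0,0]],
  [[0,0,0],[0,0,0]],
  [[0,0,0],[0,0,0]],
])

```text
time_s: 40.35
tool_pos: [0.4554, 0.2186, 0.0739]
tool_rot: [-90.0, 0.0, 84.5]
force: [-0.8, 0.2, -0.8]
grip_width: 0.027
```

```bash
python3 - <<'E'
from h import *
o=env.get_obs();print(o['grip_width'],o['force'],o['tool_pos'],o['tool_rot'])
plan([([.5632,.0148,o['tool_pos'][2]],84.5,1)])
E
```

```text
0.027013402689332652 [-0.78686639  0.1986651  -0.76277018] [0.45543681 0.21858019 0.07391576] [-8.99601033e+01  2.30896350e-02  8.45207536e+01]
[[[-192.5,-0,-126.5],[-0,0,-0]]]
end [0.563  0.0149 0.0739] [-8.996e+01  2.000e-02  8.452e+01]
```

carry_out([
  [[-3,0,-2],[0,0,0]],
  [[-6,0,-4],[0,0,0]],
  [[-9,0,-6],[0,0,0]],
  [[-11,0,-7],[0,0,0]],
  [[-12,0,-8],[0,0,0]],
  [[-12,0,-8],[0,0,0]],
  [[-12,0,-8],[0,0,0]],
  [[-12,0,-8],[0,0,0]],
  [[-12,0,-8],[0,0,0]],
  [[-12,0,-8],[0,0,0]],
  [[-12,0,-8],[0,0,0]],
  [[-12,0,-8],[0,0,0]],
])

```text
time_s: 41.55
tool_pos: [0.527, 0.0854, 0.0743]
tool_rot: [-90.0, 0.0, 84.5]
force: [-0.0, -0.3, -0.4]
grip_width: 0.0272
```

carry_out([
  [[-12,0,-8],[0,0,0]],
  [[-12,0,-8],[0,0,0]],
  [[-12,0,-7.5],[0,0,0]],
  [[-11,0,-7],[0,0,0]],
  [[-9,0,-5.5],[0,0,0]],
  [[-6,0,-4],[0,0,0]],
  [[-4,0,-2],[0,0,0]],
  [[-1.5,0,-1],[0,0,0]],
  [[0,0,0],[0,0,0]],
  [[0,0,0],[0,0,0]],
])

```text
time_s: 42.55
tool_pos: [0.5626, 0.0158, 0.0744]
tool_rot: [-90.0, -0.0, 84.6]
force: [-0.1, -0.8, -0.6]
grip_width: 0.0275
```

carry_out([
  [[0,4,0],[0,0,0]],
  [[0,8,0],[0,0,0]],
  [[0,12,0],[0,0,0]],
  [[0,12,0],[0,0,0]],
  [[0,9,0],[0,0,0]],
  [[0,5,0],[0,0,0]],
  [[0,0,0],[0,0,0]],
  [[0,0,0],[0,0,0]],
])

```text
time_s: 43.35
tool_pos: [0.563, 0.0153, 0.0244]
tool_rot: [-90.0, -0.0, 84.5]
force: [-0.8, 0.1, -0.2]
grip_width: 0.0271
```

```bash
python3 - <<'E'
from h import *
o=env.get_obs();print(o['grip_width'],o['tool_pos'],o['tool_rot'],o['force'])
im=env.read_camera("wrist")
cv2.imwrite("pics/v_w.png",im[:,:,::-1])
E
```

```text
0.027078444060483785 [0.5630344  0.01527454 0.02442521] [-9.00127395e+01 -5.18524658e-03  8.45320687e+01] [-0.75458844  0.11013974 -0.17217738]
```

View pics/v_w.png

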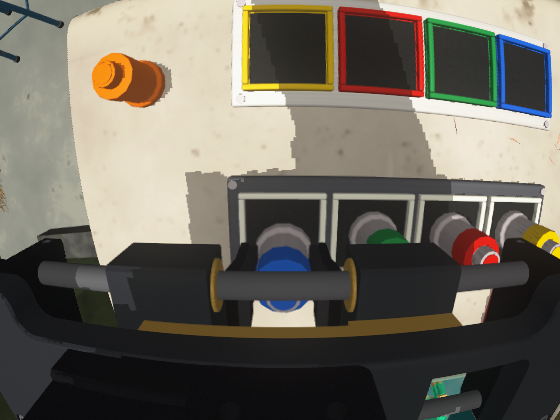

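Blue is over the right end pocket, centred. I'll lower, release and rise well clear.

carry_out([
  [[0,4,0],[0,0,0]],
  [[0,8,0],[0,0,0]],
  [[0,8,0],[0,0,0]],
  [[0,4,0],[0,0,0]],
  [[0,3,0],[0,0,0]],
  [[0,1.5,0],[0,0,0]],
  [[0,1,0],[0,0,0]],
  [[0,0,0],[0,0,0]],
  [[0,0,0],[0,0,0]],
])

```text
time_s: 44.3
tool_pos: [0.563, 0.0152, -0.005]
tool_rot: [-90.0, 0.0, 84.5]
force: [0.3, 0.3, -1.3]
grip_width: 0.0274
```

carry_out([
  [[0,0.5,0],[0,0,0]],
  [[0,0,0],[0,0,0]],
  [[0,0,0],[0,0,0]],
  [[0,0,0],[0,0,0]],
  [[0,0,0],[0,0,0]],
  [[0,0,0],[0,0,0]],
], jaw=0.42)

```text
time_s: 44.9
tool_pos: [0.5628, 0.0152, -0.0056]
tool_rot: [-90.0, 0.0, 84.5]
force: [-0.6, -0.2, 1.1]
grip_width: 0.0365
```

carry_out([
  [[0,-5,0],[0,0,0]],
  [[0,-9,0],[0,0,0]],
  [[0,-12,0],[0,0,0]],
  [[0,-15,0],[0,0,0]],
  [[0,-15,0],[0,0,0]],
  [[0,-15,0],[0,0,0]],
  [[0,-15,0],[0,0,0]],
  [[0,-15,0],[0,0,0]],
  [[0,-12,0],[0,0,0]],
  [[0,-7,0],[0,0,0]],
])

```text
time_s: 45.9
tool_pos: [0.5634, 0.0152, 0.1159]
tool_rot: [-90.1, 0.0, 84.5]
force: [-0.2, 0.3, -0.1]
grip_width: 0.0366
```

carry_out([
  [[-8,0,0],[0,0,0]],
  [[-16,0,0],[0,0,0]],
  [[-20,0,0],[0,0,0]],
  [[-20,0,0],[0,0,0]],
  [[-20,0,0],[0,0,0]],
  [[-20,0,0],[0,0,0]],
  [[-20,0,0],[0,0,0]],
  [[-20,0,0],[0,0,0]],
  [[-16,0,0],[0,0,0]],
  [[-8,0,0],[0,0,0]],
  [[0,0,0],[0,0,0]],
  [[0,0,0],[0,0,0]],
])

```text
time_s: 47.1
tool_pos: [0.5468, -0.1511, 0.1142]
tool_rot: [-90.0, -0.0, 84.6]
force: [0.1, -0.1, -0.4]
grip_width: 0.0367
```

```bash
python3 - <<'E'
from h import *
o=env.get_obs();print(o['time_s'],o['grip_width'],o['tool_pos'],o['force'])
im=env.read_camera("top");cv2.imwrite("pics/w_t.png",cv2.resize(im[140:280,160:400],None,fx=3.3,fy=3.3,interpolation=cv2.INTER_CUBIC)[:,:,::-1])
for r in env.outline_of("top","mug")[:1]:print(r['p'],r['xy'])
hsv=cv2.cvtColor(im,cv2.COLOR_RGB2HSV)
b=((hsv[...,1]>110)&(im.max(2)>75)).astype(np.uint8)
n,l,s,c=cv2.connectedComponentsWithStats(b,connectivity=4)
a=np.radians(84.47-90);ctr=np.array([.5721,.1076])
for i in range(1,n):
    if 30<s[i,4]<400 and 250<c[i][0]<360 and 185<c[i][1]<222:
        p=plane("top",c[i],.060)[:2]-ctr
        print(s[i],im[int(c[i][1]),int(c[i][0])],"rack xy mm",np.round(1000*np.array([p[0]*np.cos(a)+p[1]*np.sin(a),-p[0]*np.sin(a)+p[1]*np.cos(a)]),1))
im=env.read_camera("scene");cv2.imwrite("pics/w_s.png",cv2.resize(im[120:270,110:360],None,fx=3.2,fy=3.2,interpolation=cv2.INTER_CUBIC)[:,:,::-1])
E
```

```text
47.1 0.036713152086763845 [ 0.5468251  -0.15110883  0.11419188] [ 0.132803   -0.13874748 -0.3514958 ]
0.38 [337.1, 257.7]
[264 193  12  12 116] [251 240   0] rack xy mm [-1.2 93.3]
[289 194  13  13 104] [251  62  50] rack xy mm [ 1.1 32. ]
[315 197  12  13  70] [ 76 210 110] rack xy mm [  0.2 -30.4]
[339 200  13  12  83] [ 66 146 248] rack xy mm [ -0.2 -91.6]
```

View pics/w_t.png

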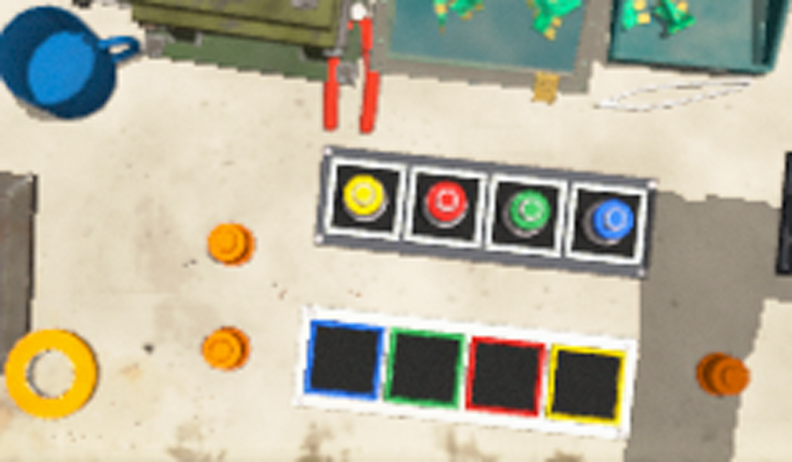

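View pics/w_s.png

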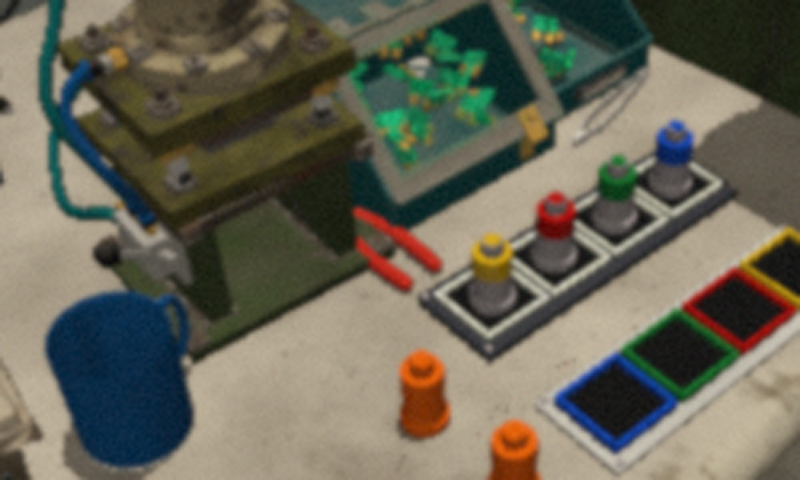

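All four inserts stand upright and centred in the rack, reading yellow, red, green, blue from the left. The mug is where it started, and the arm is clear.

```bash
python3 - <<'E'
from h import *
print(env.sign_off())
E
```

```text
the job is handed in; nothing more can be done
None
```

The four inserts are in the setup rack in reverse order: the storage row read blue, green, red, yellow from the left, and the rack now reads yellow, red, green, blue. I handed the job in at about 47 s of the 93 s allowed; sign-off gives no verdict.

**Last checks:**
- **Position:** from the last top picture, each insert is within about 1.5 mm of its pocket centre on both axes, against the 11 mm allowed.
- **Standing:** all four look upright in the top and scene pictures. I judged this by eye and did not measure the tilt.
- **Gripper:** open and clear of everything, with the force reading near zero.
- **Mug and look-alikes:** the mug and the three orange look-alikes look unmoved in the pictures. The last mug detection failed: it reported the empty yellow tray, at low confidence. That check is therefore by eye only.

**What went wrong on the way:**
- **Fingertip offset:** in the pictures the real fingertips sit about 30 mm above the stated tool point. My first two grasps were therefore too high.
- **Yellow:** it was carried and placed without trouble despite the high grip.
- **Red:** it slipped about 4 mm, down to its nose, during the lift. I set it back in its tray, regripped it about 30 mm lower, and used that depth for green and blue, which held firmly.

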